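# Pack the table shakers into the sliding-cover case and lock it

## Task

Pack up the table shakers: slide the cover of the wooden case right back, stand every shaker that is on the worktop upright in a well of its own inside the case, and slide the cover fully shut. Then lock it: turn the loose lock key over the slot in the case's end block until its tongue drops all the way in, so that the cover cannot slide open. Leave the syrup jug, the tumbler and the tea box where they are.

Things in the scene. Friction and masses are not known exactly. Their poses are not given: they have to be found in the camera images.
- case: Case of light wood, fixed, turned up to 0.3 rad; origin under the middle of its compartment at worktop height, z up. Wall tops at 100 mm, inside 120 mm in x, 170 in y. An insert, its top at 60 mm, has four square wells 52 mm wide, centred at x = +-29, y = +-40 mm; their floor is at 5 mm; one shaker fits each. Beyond the +y wall a solid block (132 mm in x, y 91 to 161, top at 100) has the key slot.
- cover (a joint): Sliding cover of the case, 124 x 178 x 8 mm, underside 103 mm above the worktop, in rails. 0 = fully shut, 0.168 m = slid right back; it slides along the case's +y, over and past the end block. Friction about 1.5 N; stays where left; may start up to 30 mm ajar. A seated key stands in its way; the slid-back cover hides the slot.
- cover_grip (a point): Point on the cover's grip ridge, 128 mm above the worktop; it moves with the cover. The ridge stands at the cover's middle: 64 mm long along the case's x, 16 mm thick along the case's y, from 111 to 140 mm above the worktop.
- case_slot (a point): Centre of the mouth of the key slot, on the end block's top, 100 mm above the worktop, 126 mm from the case's origin along the case's +y; axes as the case's. The slot is a blind rectangular hole, 50 mm long along the case's y, 36 mm along its x, 28 mm deep.
- lock_key: Loose lock key, 200 g, standing on its tongue at any yaw; origin at the centre of its underside, z up. Tongue 46 (its x) x 32 (its y) x 22 mm high; round flange 64 mm across, z 22 to 28; black grip bar 46 mm (x) by 16 mm (y), z 28 to 56. Seated, the flange rests on the block and the origin is 22 mm below the slot mouth. Fits either way round.
- syrup: Bystander: glass syrup jug with a black handle, 73 x 95 x 131 mm, behind the case; origin under its centre.
- glass_tumbler: Bystander: clear glass tumbler, 81 mm across, 91 mm high; origin under its centre.
- tea: Bystander: green tea box, 46 x 59 x 100 mm, standing; origin under its centre.
- shaker_1: Table shaker, about 120 g, to be packed: clear body 44 mm in diameter up to 66 mm, grey domed cap about 34 mm in diameter from 66 to 90 mm high; origin at the centre of its underside, z up. Three or four of the four shakers are present.
- shaker_2: Table shaker, about 120 g, to be packed: clear body 44 mm in diameter up to 66 mm, grey domed cap about 34 mm in diameter from 66 to 90 mm high; origin at the centre of its underside, z up. Three or four of the four shakers are present.
- shaker_3: Table shaker, about 120 g, to be packed: clear body 44 mm in diameter up to 66 mm, grey domed cap about 34 mm in diameter from 66 to 90 mm high; origin at the centre of its underside, z up. Three or four of the four shakers are present.
- shaker_4: Table shaker, about 120 g, to be packed: clear body 44 mm in diameter up to 66 mm, grey domed cap about 34 mm in diameter from 66 to 90 mm high; origin at the centre of its underside, z up. Three or four of the four shakers are present.

How it is judged:
By the outcome, as a careful person would: the job done as asked, in the order asked, and still so for the second after the job is handed in, with the robot touching nothing.
Of shaker_1, shaker_2, shaker_3, shaker_4 only 3 to 4 are there at a start; the rules pass over those that are not, and their reading is None.
At some moment in a run one of lock_key may be knocked a few centimetres aside while the robot is not near it.
It also fails if it takes over 208 s, if anything falls off the work surface, if the arm or the gripper's body presses on something with over 40 N, if the wrist force passes 120 N, or if a joint passes its speed limit or range.

## Robot

A 6-joint arm with a two-finger parallel gripper is mounted at the origin on a cart in front of the work surface, level with it; the furniture and walls round the work are solid. World frame = base frame: x ahead of the robot, y to its left, z up, the work surface at z = 0. Lengths are in m, angles in degrees, forces in N, time in s.
With the tool pointing down it reaches from about 0.25 to 0.85 m from the base axis. Payload 12.5 kg.
Tool frame: the origin (TCP) lies midway between the tips of the shut fingers; the grasp point (between the pads) lies env.grip_point_offset behind it (env.grip_point_offset is the distance from the TCP to the grasp point, in m); z points along the fingers, y is the line along which they close (so a half turn about z gives the same grasp; the last joint's range is limited). The gripper opens to 93 mm and grips with 3 to 60 N. Pads are 15 mm wide; open, the fingers measure 128 mm over their backs; the gripper's body (75 mm by 188 mm) begins 65 mm behind the grasp point.
Start: joints at [59.496, 20.094, 94.641, -0, 65.266, -4.847], TCP at [0.238, 0.496, 0.219] pointing down, gripper open.
Joint ranges: [-157.81, 157.81], [-45, 120.19], [0.68, 151.7], [-89.99, 269.99], [4.06, 180], [-164.3, 164.3]. Speed limits (degrees/s): [127.2, 127.2, 159.86, 180, 180, 180].

## Interface

Orientations are given as a 3x3 rotation matrix whose columns are the frame's x, y, z axes.
In Python, from station import env, viewer, job gives the robot as it stands.
- The arm moves only by the tool drive_tool, never from a script. Its argument "deltas" is a list of rows, each an object of numbers: "gripper": the finger opening in mm, from 0 to 93; "tx", "ty", "tz": the shift along the tool's x, y, z in mm; "spin": the turn about the tool's z in degrees. In form: [{"gripper": .., "tx": .., "ty": .., "tz": .., "spin": ..}, ...]. A call has 1 to 5 rows; each row is the pose to reach, as a shift and turn from the pose commanded when the call began, along the tool's axes at that moment; what a row does not reach only later rows make up. A row lasts 1/8 s, in which the tool goes at most 62.5 mm and 10.7 degrees, less where a joint would pass 70% of its speed; a pose out of reach is approached as far as the arm can. A call with a gripper value outside its range is refused whole. The fingers move at their own pace and stop on an object; "newtons" is the grip in N (left out, the last holds). Time passes only in rows, so rows that repeat a pose let the fingers close. It gives the time, the measured TCP pose, the force, the opening and the grip force at its end, in the units of the state.
- env.observe(): the state, without advancing time (a new reading comes with each control period).
- viewer.grab_frame(name): name is "side" or "top" or "wrist"; returns the picture (384x512x3 uint8, blue, green, red); there is no depth.
- viewer.camera_params(name): a dict with "intrinsics" (3x3 intrinsics, pixels), "world_from_camera" (4x4, takes a point from camera to world coordinates); the wrist camera has in their place "T_tool_cam" (4x4, takes a point from camera to tool coordinates, whose origin is the TCP and whose axes are the flange's). Camera axes: x right, y up, looking along -z (the intrinsics and any distortion apply to the point x, -y, -z); pixel columns grow to the right and rows downward; lengths in m; the calibration is good to about 2 mm. The wrist camera is an equidistant fisheye: a pixel r from the principal point sees the ray r / f radians off the axis. A picture is of the moment at which its call begins: read the wrist's pose just before it. camera_params takes no time and is no camera call.
- job.close_job(): hands the job in; it is judged then, once.
The state is a dict: "time": time; "qpos": joint angles; "joint_velocities": joint speeds; "joint_efforts": joint torques, N m; "ee_pos": TCP position; "orientation": TCP orientation; "contact_force": force on the tool from outside, world axes, zero at the start; "moment": the same for the moment, N m; "gripper_width": finger opening in m; "grasp_force": force on a finger pad.
Only numpy, scipy, OpenCV 4.12 (cv2) and the standard library are available. Lean on these libraries where they do the work, as an engineer would, in place of code of your own. Each camera call takes 0.05 s, during which the arm holds its last target. There are 200 camera calls.

## Working session

There is one attempt and no reset: what is moved stays moved. The work goes in short steps, Python scripts to look and compute and a tool call to move; the robot and the scene stay as the last step left them, time stands still between calls to the robot, and variables do not carry over. Pictures are saved under pics/ and viewed, at most 14 in all, crops included, and the job is handed in when it is done.

Besides the shell and the picture viewer there is one more tool, called after "Emit:" by a JSON object that holds its "op" and its "data", one argument or row to a line. drive_tool: Moves the arm, as the interface text tells. Its arguments: {"type":"object","properties":{"deltas":{"type":"array"},"newtons":{"type":"number"}},"required":["deltas"]}

```bash
ls; mkdir -p pics
python3 - <<'E'
from station import env, viewer, job
import cv2,numpy as np
s=env.observe();print({k:np.round(v,3).tolist() for k,v in s.items()},env.grip_point_offset)
a=viewer.grab_frame("top");b=viewer.grab_frame("side")
cv2.imwrite("pics/top0.png",a);cv2.imwrite("pics/side0.png",b)
for n in("top","side","wrist"):print({k:np.round(v,4).tolist() for k,v in viewer.camera_params(n).items()})
E
```

```text
pics
{'time': 0.0, 'qpos': [59.496, 20.125, 94.676, -0.0, 65.267, -4.846], 'joint_velocities': [-0.066, 0.048, -0.003, -0.026, -0.074, -0.122], 'joint_efforts': [-0.003, -49.732, -28.525, 0.07, 0.026, -0.0], 'ee_pos': [0.238, 0.495, 0.218], 'orientation': [[-0.901, 0.433, -0.001], [0.433, 0.901, -0.001], [0.0, -0.001, -1.0]], 'contact_force': [0.322, 0.283, -0.661], 'moment': [-0.022, -0.033, 0.031], 'grasp_force': 0.0, 'gripper_width': 0.093} 0.0188
{'intrinsics': [[453.4261, 0.0, 261.3747], [0.0, 453.4261, 191.6366], [0.0, 0.0, 1.0]], 'world_from_camera': [[-0.0234, 0.9915, -0.1283, 0.4098], [-0.9994, -0.0202, 0.0264, 0.0114], [0.0236, 0.1288, 0.9914, 1.1391], [0.0, 0.0, 0.0, 1.0]]}
{'intrinsics': [[458.1818, 0.0, 250.0923], [0.0, 458.1818, 186.7531], [0.0, 0.0, 1.0]], 'world_from_camera': [[0.8135, 0.2422, -0.5287, -0.0789], [-0.5815, 0.3416, -0.7383, -0.9116], [0.0018, 0.9081, 0.4187, 0.587], [0.0, 0.0, 0.0, 1.0]]}
{'intrinsics': [[297.3186, 0.0, 260.6881], [0.0, 297.3186, 192.8537], [0.0, 0.0, 1.0]], 'T_tool_cam': [[-0.0003, 0.9683, 0.2497, 0.0697], [1.0, 0.0002, 0.0003, 0.0009], [0.0003, 0.2497, -0.9683, -0.1666], [0.0, 0.0, 0.0, 1.0]]}
```

View pics/top0.png

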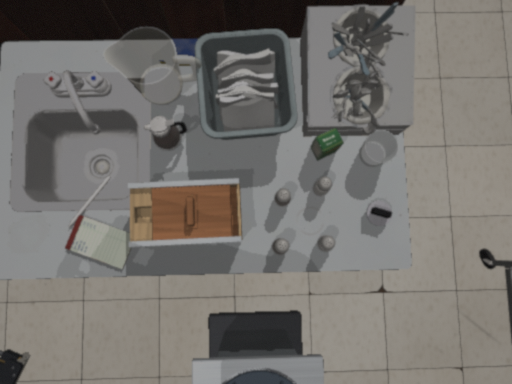

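View pics/side0.png

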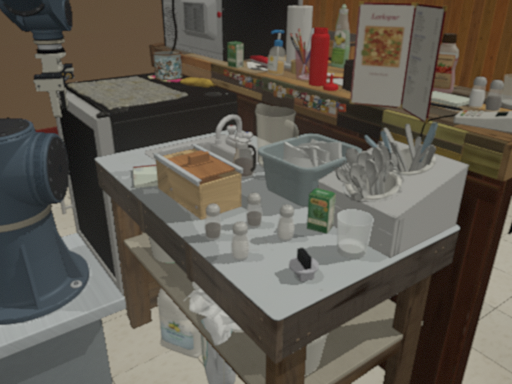

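The top view shows four shakers (caps near (284,197), (325,184), (281,245) and (327,242)), the key at (380,212), and the case spanning cols 130-240 with its end block on the left (+y) and the ridge at (190,213). Next I'll measure these.

```bash
cat > h.py <<'E'
from station import env, viewer, job
import cv2,numpy as np
def ray(cam,px,z,R=None,p=None):
    c=viewer.camera_params(cam);K=np.array(c["intrinsics"])
    u=(np.array(px,float)-K[:2,2])/K[0,0]
    if cam=="wrist":
        r=np.hypot(*u); d=np.array([u[0]*np.sin(r)/max(r,1e-9),-u[1]*np.sin(r)/max(r,1e-9),-np.cos(r)])
        T=np.eye(4);T[:3,:3]=R;T[:3,3]=p;T=T@np.array(c["T_tool_cam"])
    else:
        d=np.array([u[0],-u[1],-1]);T=np.array(c["world_from_camera"])
    d=T[:3,:3]@d;o=T[:3,3]
    return (o+d*(z-o[2])/d[2])
def proj(cam,P,R=None,p=None):
    c=viewer.camera_params(cam);K=np.array(c["intrinsics"])
    if cam=="wrist":
        T=np.eye(4);T[:3,:3]=R;T[:3,3]=p;T=T@np.array(c["T_tool_cam"])
    else: T=np.array(c["world_from_camera"])
    q=np.linalg.inv(T)@np.append(P,1);q=np.array([q[0],-q[1],-q[2]])
    if cam=="wrist":
        r=np.hypot(q[0],q[1]);th=np.arctan2(r,q[2]);return K[:2,2]+K[0,0]*th*q[:2]/r
    return K[:2,2]+K[0,0]*q[:2]/q[2]
def state():
    s=env.observe();return np.array(s["orientation"]),np.array(s["ee_pos"]),s
def loc(target,s=None):
    """world target TCP -> tool-frame shift mm"""
    R,p,_=state();return np.round(1000*R.T@(np.array(target)-p),1)
E
python3 - <<'E'
from h import *
a=cv2.imread("pics/top0.png")
hsv=cv2.cvtColor(a,cv2.COLOR_BGR2HSV)
# wooden case mask
m=((hsv[...,0]<25)&(hsv[...,1]>70)&(hsv[...,2]>60)).astype(np.uint8)*255
m[:170]=0;m[260:]=0;m[:,:120]=0;m[:,250:]=0
red=m.copy();
pts=cv2.findNonZero(m);r=cv2.minAreaRect(pts);print("wood",r)
for q in cv2.boxPoints(r):print(q,ray("top",q,.105).round(3))
for q in[(284,193),(325,180),(281,242),(327,238)]:print("shaker",q,ray("top",q,.085).round(3))
print("key",ray("top",(381,212),.056).round(3))
print("ridge",ray("top",(190,213),.14).round(3))
c=np.hstack([cv2.resize(a[165:265,120:250],None,fx=3,fy=3,interpolation=2),cv2.resize(a[165:265,265:400],None,fx=3,fy=3,interpolation=2)])
cv2.imwrite("pics/c0.png",c)
E
```

```text
wood ((184.4608154296875, 212.1381378173828), (51.90095520019531, 111.24877166748047), 87.39744567871094)
[127.715454 188.7402  ] [0.557 0.289 0.105]
[238.84949 183.68866] [0.563 0.035 0.105]
[241.20618 235.53607] [0.444 0.032 0.105]
[130.07214 240.58762] [0.438 0.282 0.105]
shaker (284, 193) [ 0.542 -0.07   0.085]
shaker (325, 180) [ 0.571 -0.167  0.085]
shaker (281, 242) [ 0.428 -0.059  0.085]
shaker (327, 238) [ 0.435 -0.166  0.085]
key [ 0.495 -0.305  0.056]
ridge [0.495 0.143 0.14 ]
```

View pics/c0.png

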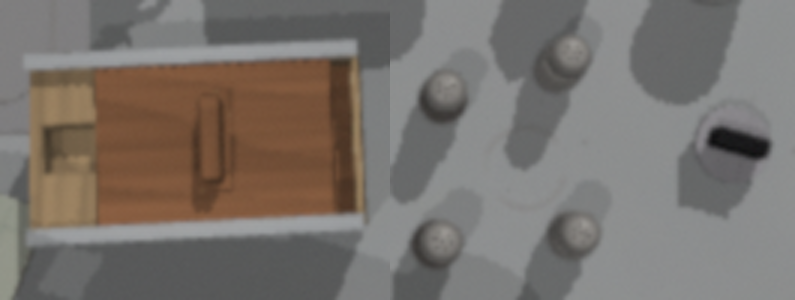

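The left half of the crop shows the cover slightly ajar to the left, with the ridge centred near top pixel (190,211). The right half shows the four caps and the key with its bar tilted. I'll go above the ridge and look.

Emit:
{"op": "drive_tool", "data": {
  "deltas": [
    {"gripper": 93, "tx": -388, "ty": -202, "tz": -32, "spin": -27},
    {"gripper": 93, "tx": -388, "ty": -202, "tz": -32, "spin": -27},
    {"gripper": 93, "tx": -388, "ty": -202, "tz": -32, "spin": -27},
    {"gripper": 93, "tx": -388, "ty": -202, "tz": -32, "spin": -27},
    {"gripper": 93, "tx": -388, "ty": -202, "tz": -32, "spin": -27}
  ]
}}

```text
time: 0.72
ee_pos: [0.4196, 0.2533, 0.2408]
orientation: [[-1.0, -0.024, -0.0], [-0.024, 1.0, 0.0], [0.0, 0.0, -1.0]]
contact_force: [-0.1, 0.2, -1.2]
gripper_width: 0.0932
grasp_force: 0.0
```

Emit:
{"op": "drive_tool", "data": {
  "deltas": [
    {"tx": -78, "ty": -110, "tz": -10},
    {"tx": -78, "ty": -110, "tz": -10},
    {"tx": -78, "ty": -110, "tz": -10},
    {"tx": -78, "ty": -110, "tz": -10}
  ]
}}

```text
validation failed for argument at $.de...
```

Run:
```python
from h import *
R,p,s=state();a=viewer.grab_frame("wrist");cv2.imwrite("pics/w1.png",a);np.savez("w1.npz",R=R,p=p);print(p.round(4),R.round(3).tolist())
```

```text
[0.4196 0.2533 0.2408] [[-1.0, -0.024, -0.0], [-0.024, 1.0, 0.0], [0.0, 0.0, -1.0]]
```

View pics/w1.png

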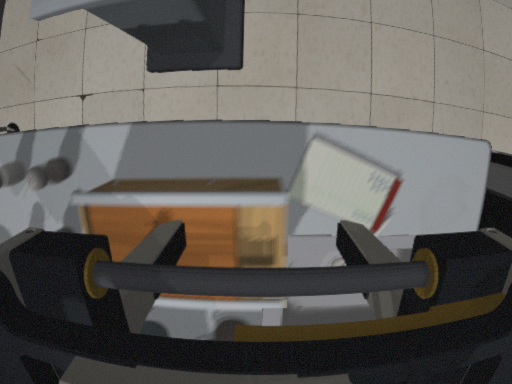

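The wrist camera sees toward the robot, with the case at cols 75-290, rows 180-300, partly hidden by the fingers. I'll shift the view further in x. Every row also has to carry all the keys.

Emit:
{"op": "drive_tool", "data": {
  "deltas": [
    {"gripper": 93, "tx": -157, "ty": -112, "tz": -10, "spin": 0},
    {"gripper": 93, "tx": -157, "ty": -112, "tz": -10, "spin": 0},
    {"gripper": 93, "tx": -157, "ty": -112, "tz": -10, "spin": 0},
    {"gripper": 93, "tx": -157, "ty": -112, "tz": -10, "spin": 0},
    {"gripper": 93, "tx": -157, "ty": -112, "tz": -10, "spin": 0}
  ]
}}

```text
time: 1.4
ee_pos: [0.5779, 0.1468, 0.25]
orientation: [[-1.0, -0.023, -0.001], [-0.023, 1.0, -0.0], [0.001, -0.0, -1.0]]
contact_force: [0.5, 0.1, 0.6]
gripper_width: 0.093
grasp_force: 0.0
```

Run:
```python
from h import *
R,p,s=state();a=viewer.grab_frame("wrist");cv2.imwrite("pics/w2.png",a);np.savez("w2.npz",R=R,p=p);print(p.round(4),R.round(3).tolist())
```

```text
[0.5779 0.1468 0.25  ] [[-1.0, -0.023, -0.001], [-0.023, 1.0, -0.0], [0.001, -0.0, -1.0]]
```

View pics/w2.png

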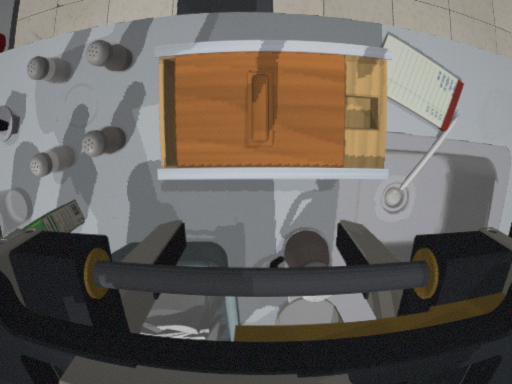

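The whole case is visible: ridge at (260,107), slot end at (378,113), rails from col 158 to col 390 at rows 48 and 174, and the far wall at col 165.

Run:
```python
from h import *
d=np.load("w2.npz");R,p=d["R"],d["p"]
f=lambda q,z:ray("wrist",q,z,R,p)[:2].round(4)
print("ridge",f((260.5,107),.14))
a=cv2.imread("pics/w2.png");hsv=cv2.cvtColor(a,cv2.COLOR_BGR2HSV)
m=((hsv[...,0]<25)&(hsv[...,1]>110)&(hsv[...,2]>60)).astype(np.uint8)*255
m[:,:140]=0;m[:,400:]=0;m[185:]=0;m[:40]=0
n,l,st,c=cv2.connectedComponentsWithStats(m);i=1+np.argmax(st[1:,4]);print(st[i])
mm=l==i
# row bounds at several columns and col bounds at several rows
for r in(65,80,95,112,130,150):
    x=np.where(mm[r])[0];print(r,x.min(),x.max(),f((x.min(),r),.1),f((x.max()+1,r),.1))
for c in(180,220,260,300,340,375):
    y=np.where(mm[:,c])[0];print(c,y.min(),y.max(),f((c,y.min()),.105),f((c,y.max()+1),.105))
s=cv2.cvtColor(a,cv2.COLOR_BGR2GRAY)
print("slot row113",s[113,335:390].tolist());print("slot col360",s[80:150,365].tolist());print("ridge row107",s[107,235:285].tolist())
for q in((378,97),(378,129)):print("slot",f(q,.1))
K=[(37,67),(98,52),(93,143),(39,163)]
print("caps",[f(q,.088).tolist() for q in K])
```

```text
ridge [0.4985 0.1459]
[  160    52   226   115 24174]
65 160 385 [0.4486 0.0351] [0.4398 0.2845]
80 160 385 [0.4657 0.0356] [0.4573 0.2847]
95 160 384 [0.4825 0.0359] [0.4746 0.2839]
112 160 385 [0.5013 0.036 ] [0.4937 0.286 ]
130 161 384 [0.5213 0.0371] [0.5142 0.286 ]
150 162 383 [0.5436 0.0377] [0.5369 0.2865]
180 56 166 [0.441  0.0592] [0.5618 0.0597]
220 53 166 [0.4394 0.1024] [0.5613 0.104 ]
260 52 165 [0.4383 0.144 ] [0.5594 0.1467]
300 53 166 [0.4376 0.1857] [0.5594 0.1894]
340 55 166 [0.4362 0.2287] [0.5579 0.2336]
375 59 166 [0.4359 0.269 ] [0.5562 0.275 ]
slot row113 [109, 109, 106, 106, 107, 107, 108, 108, 102, 99, 110, 123, 118, 116, 120, 121, 123, 123, 120, 120, 119, 119, 119, 121, 119, 118, 115, 114, 112, 96, 91, 90, 89, 91, 87, 70, 67, 78, 78, 80, 77, 76, 87, 125, 132, 130, 133, 138, 147, 150, 153, 159, 167, 171, 170]
slot col360 [158, 155, 157, 157, 156, 156, 156, 155, 154, 155, 155, 155, 151, 156, 147, 135, 122, 93, 113, 128, 131, 131, 132, 130, 131, 131, 126, 131, 130, 128, 109, 94, 90, 91, 92, 92, 101, 101, 101, 98, 101, 99, 101, 102, 99, 102, 101, 97, 95, 107, 136, 147, 149, 149, 149, 148, 152, 148, 148, 146, 147, 151, 147, 148, 148, 148, 145, 148, 148, 149]
ridge row107 [108, 107, 107, 108, 106, 102, 102, 101, 102, 95, 91, 86, 89, 96, 100, 104, 91, 89, 99, 102, 102, 107, 103, 110, 106, 108, 108, 108, 109, 111, 102, 95, 80, 68, 82, 86, 83, 75, 71, 74, 78, 77, 89, 101, 102, 102, 99, 101, 103, 102]
slot [0.4778 0.2754]
slot [0.5137 0.2772]
caps [[0.4248, -0.1573], [0.4211, -0.0532], [0.5343, -0.0602], [0.5577, -0.1578]]
```

The case origin is about (0.4997, 0.1255) with yaw 0.025, and the cover is about 20 mm ajar. Now I'll grip the ridge.

Emit:
{"op": "drive_tool", "data": {
  "deltas": [
    {"gripper": 93, "tx": 79, "ty": 1, "tz": 20, "spin": 0},
    {"gripper": 93, "tx": 79, "ty": 1, "tz": 70, "spin": 0},
    {"gripper": 50, "tx": 79, "ty": 1, "tz": 115, "spin": 0},
    {"gripper": 50, "tx": 79, "ty": 1, "tz": 133, "spin": 0},
    {"gripper": 0, "tx": 79, "ty": 1, "tz": 133, "spin": 0}
  ],
  "newtons": 20
}}

```text
time: 2.08
ee_pos: [0.4978, 0.1467, 0.117]
orientation: [[-1.0, -0.025, -0.002], [-0.025, 1.0, -0.0], [0.002, -0.0, -1.0]]
contact_force: [0.3, -1.5, 0.5]
gripper_width: 0.0677
grasp_force: 0.0
```

Emit:
{"op": "drive_tool", "data": {
  "deltas": [
    {"gripper": 0, "tx": 0, "ty": 0, "tz": 0, "spin": 0},
    {"gripper": 0, "tx": 0, "ty": 0, "tz": 0, "spin": 0},
    {"gripper": 0, "tx": 0, "ty": 0, "tz": 0, "spin": 0}
  ]
}}

```text
time: 2.45
ee_pos: [0.4996, 0.1461, 0.1183]
orientation: [[-1.0, -0.023, 0.001], [-0.023, 1.0, 0.0], [-0.001, 0.0, -1.0]]
contact_force: [0.7, -0.4, -0.2]
gripper_width: 0.0374
grasp_force: 0.0
```

Emit:
{"op": "drive_tool", "data": {
  "deltas": [
    {"gripper": 0, "tx": 0, "ty": 0, "tz": 0, "spin": 0},
    {"gripper": 0, "tx": 0, "ty": 0, "tz": 0, "spin": 0},
    {"gripper": 0, "tx": 0, "ty": 0, "tz": 0, "spin": 0}
  ]
}}

```text
time: 2.82
ee_pos: [0.4994, 0.1459, 0.1177]
orientation: [[-1.0, -0.023, 0.0], [-0.023, 1.0, -0.0], [-0.0, -0.0, -1.0]]
contact_force: [-0.9, -1.7, 2.0]
gripper_width: 0.0157
grasp_force: 20.0
```

Emit:
{"op": "drive_tool", "data": {
  "deltas": [
    {"gripper": 0, "tx": 0, "ty": 30, "tz": 0, "spin": 0},
    {"gripper": 0, "tx": 0, "ty": 65, "tz": 0, "spin": 0},
    {"gripper": 0, "tx": 0, "ty": 100, "tz": 0, "spin": 0},
    {"gripper": 0, "tx": 0, "ty": 130, "tz": 0, "spin": 0},
    {"gripper": 0, "tx": 0, "ty": 140, "tz": 0, "spin": 0}
  ]
}}

```text
time: 3.45
ee_pos: [0.4958, 0.287, 0.1177]
orientation: [[-1.0, -0.025, -0.0], [-0.025, 1.0, -0.0], [0.0, -0.0, -1.0]]
contact_force: [-2.0, -2.1, 3.7]
gripper_width: 0.0161
grasp_force: 20.0
```

Emit:
{"op": "drive_tool", "data": {
  "deltas": [
    {"gripper": 0, "tx": 0, "ty": 5, "tz": 0, "spin": 0},
    {"gripper": 0, "tx": 0, "ty": 8, "tz": 0, "spin": 0},
    {"gripper": 0, "tx": 0, "ty": 10, "tz": 0, "spin": 0},
    {"gripper": 0, "tx": 0, "ty": 10, "tz": 0, "spin": 0}
  ]
}}

```text
time: 3.95
ee_pos: [0.4957, 0.2924, 0.1177]
orientation: [[-1.0, -0.023, -0.002], [-0.023, 1.0, -0.005], [0.002, -0.005, -1.0]]
contact_force: [-3.0, -20.2, 9.8]
gripper_width: 0.016
grasp_force: 20.0
```

The cover reached its end stop (20 N at y = 0.292). I'll release it and go to look at the shakers.

Emit:
{"op": "drive_tool", "data": {
  "deltas": [
    {"gripper": 40, "tx": 0, "ty": -5, "tz": 0, "spin": 0},
    {"gripper": 40, "tx": 0, "ty": -5, "tz": 0, "spin": 0},
    {"gripper": 60, "tx": 0, "ty": -5, "tz": 0, "spin": 0},
    {"gripper": 60, "tx": 0, "ty": -5, "tz": -60, "spin": 0},
    {"gripper": 60, "tx": 0, "ty": -5, "tz": -110, "spin": 0}
  ]
}}

```text
time: 4.58
ee_pos: [0.4959, 0.2911, 0.2293]
orientation: [[-1.0, -0.024, 0.0], [-0.024, 1.0, 0.0], [-0.0, 0.0, -1.0]]
contact_force: [-0.0, 0.7, 1.2]
gripper_width: 0.0587
grasp_force: 0.0
```

Emit:
{"op": "drive_tool", "data": {
  "deltas": [
    {"gripper": 60, "tx": -70, "ty": -405, "tz": -30, "spin": 0},
    {"gripper": 60, "tx": -70, "ty": -405, "tz": -30, "spin": 0},
    {"gripper": 60, "tx": -70, "ty": -405, "tz": -30, "spin": 0},
    {"gripper": 60, "tx": -70, "ty": -405, "tz": -30, "spin": 0},
    {"gripper": 60, "tx": -70, "ty": -405, "tz": -30, "spin": 0}
  ]
}}

```text
time: 5.2
ee_pos: [0.5564, -0.0167, 0.2507]
orientation: [[-1.0, -0.024, 0.001], [-0.024, 1.0, 0.0], [-0.001, 0.0, -1.0]]
contact_force: [0.8, -0.0, 0.2]
gripper_width: 0.0598
grasp_force: 0.0
```

Emit:
{"op": "drive_tool", "data": {
  "deltas": [
    {"gripper": 60, "tx": 0, "ty": -90, "tz": 0, "spin": 0},
    {"gripper": 60, "tx": 0, "ty": -90, "tz": 0, "spin": 0},
    {"gripper": 60, "tx": 0, "ty": -90, "tz": 0, "spin": 0},
    {"gripper": 60, "tx": 0, "ty": -90, "tz": 0, "spin": 0}
  ]
}}

```text
time: 5.7
ee_pos: [0.5583, -0.104, 0.2503]
orientation: [[-1.0, -0.024, -0.0], [-0.024, 1.0, 0.0], [0.0, 0.0, -1.0]]
contact_force: [0.7, 0.1, 0.2]
gripper_width: 0.0599
grasp_force: 0.0
```

Run:
```python
from h import *
R,p,s=state();a=viewer.grab_frame("wrist");cv2.imwrite("pics/w3.png",a);np.savez("w3.npz",R=R,p=p);print(p.round(4),R.round(3).tolist())
```

```text
[ 0.5583 -0.104   0.2503] [[-1.0, -0.024, -0.0], [-0.024, 1.0, 0.0], [0.0, 0.0, -1.0]]
```

View pics/w3.png

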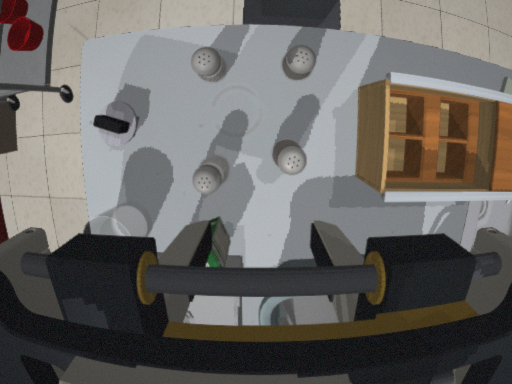

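Four caps are visible at (206,62), (301,60), (291,158) and (206,178), the key bar is at (112,124), and the case is open with its wells showing.

Run:
```python
from h import *
d=np.load("w3.npz");R,p=d["R"],d["p"];a=cv2.imread("pics/w3.png")
f=lambda q,z:ray("wrist",q,z,R,p)[:2].round(4).tolist()
for n,q in dict(D=(206,60),C=(301,58),A=(291,157),B=(206,178)).items():
    x,y=q;g=cv2.cvtColor(a[y-28:y+28,x-28:x+28],cv2.COLOR_BGR2GRAY);g=cv2.medianBlur(g,3)
    h=cv2.HoughCircles(g,cv2.HOUGH_GRADIENT,1,50,param1=80,param2=10,minRadius=10,maxRadius=20)
    c=h[0,0] if h is not None else None
    print(n,c,f(q,.085), f((x-28+c[0],y-28+c[1]),.078) if c is not None else None)
print("key",f((112,124),.056))
o=np.array([.4996,.125]);t=.0245;Rc=np.array([[np.cos(t),-np.sin(t)],[np.sin(t),np.cos(t)]])
for x in(-29,29):
  for y in(-38,38):
    w=o+Rc@[x/1e3,y/1e3];print(x,y,w.round(4),proj("wrist",[*w,.06],R,p).round(0))
```

```text
D [32.5 29.5 19.4] [0.4234, -0.1669] [0.424, -0.163]
C [23.5 33.5 16. ] [0.4194, -0.0615] [0.4248, -0.0656]
A [23.5 24.5 14.9] [0.5321, -0.0693] [0.5291, -0.0739]
B [28.5 28.5 14.7] [0.5584, -0.1659] [0.5605, -0.1666]
key [0.4935, -0.2994]
-29 -38 [0.4715 0.0863] [409. 114.]
-29 38 [0.4697 0.1623] [454. 119.]
29 -38 [0.5295 0.0877] [406. 158.]
29 38 [0.5277 0.1637] [451. 160.]
```

Emit:
{"op": "drive_tool", "data": {
  "deltas": [
    {"gripper": 60, "tx": 26, "ty": 34, "tz": 40, "spin": 0},
    {"gripper": 60, "tx": 26, "ty": 34, "tz": 95, "spin": 0},
    {"gripper": 60, "tx": 26, "ty": 34, "tz": 150, "spin": 0},
    {"gripper": 60, "tx": 26, "ty": 34, "tz": 180, "spin": 0},
    {"gripper": 60, "tx": 26, "ty": 34, "tz": 180, "spin": 0}
  ],
  "newtons": 20
}}

```text
time: 6.38
ee_pos: [0.5304, -0.0702, 0.0689]
orientation: [[-1.0, -0.025, -0.004], [-0.025, 1.0, 0.001], [0.004, 0.001, -1.0]]
contact_force: [-0.2, 0.3, 0.0]
gripper_width: 0.0601
grasp_force: 0.0
```

Emit:
{"op": "drive_tool", "data": {
  "deltas": [
    {"gripper": 0, "tx": 0, "ty": 0, "tz": 0, "spin": 0},
    {"gripper": 0, "tx": 0, "ty": 0, "tz": 0, "spin": 0},
    {"gripper": 0, "tx": 0, "ty": 0, "tz": 0, "spin": 0},
    {"gripper": 0, "tx": 0, "ty": 0, "tz": 0, "spin": 0}
  ]
}}

```text
time: 6.88
ee_pos: [0.5321, -0.0716, 0.0712]
orientation: [[-1.0, -0.023, 0.002], [-0.023, 1.0, -0.0], [-0.002, -0.0, -1.0]]
contact_force: [0.8, 0.6, 4.3]
gripper_width: 0.0323
grasp_force: 20.0
```

Emit:
{"op": "drive_tool", "data": {
  "deltas": [
    {"gripper": 0, "tx": 0, "ty": 0, "tz": -30, "spin": 0},
    {"gripper": 0, "tx": 0, "ty": 0, "tz": -80, "spin": 0},
    {"gripper": 0, "tx": 0, "ty": 0, "tz": -130, "spin": 0},
    {"gripper": 0, "tx": 0, "ty": 0, "tz": -130, "spin": 0}
  ]
}}

```text
time: 7.38
ee_pos: [0.5331, -0.0718, 0.2039]
orientation: [[-1.0, -0.023, 0.006], [-0.023, 1.0, -0.001], [-0.006, -0.002, -1.0]]
contact_force: [-0.4, -0.5, -0.9]
gripper_width: 0.0325
grasp_force: 20.0
```

Run:
```python
from h import *
a=viewer.grab_frame("side")
b=viewer.grab_frame("wrist")
cv2.imwrite("pics/s4.png",np.hstack([cv2.resize(a[100:300,150:350],(400,400)),b[:,90:400]]) if 0 else cv2.resize(a[90:290,130:350],(660,600)))
```

```text
(no output)
```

View pics/s4.png

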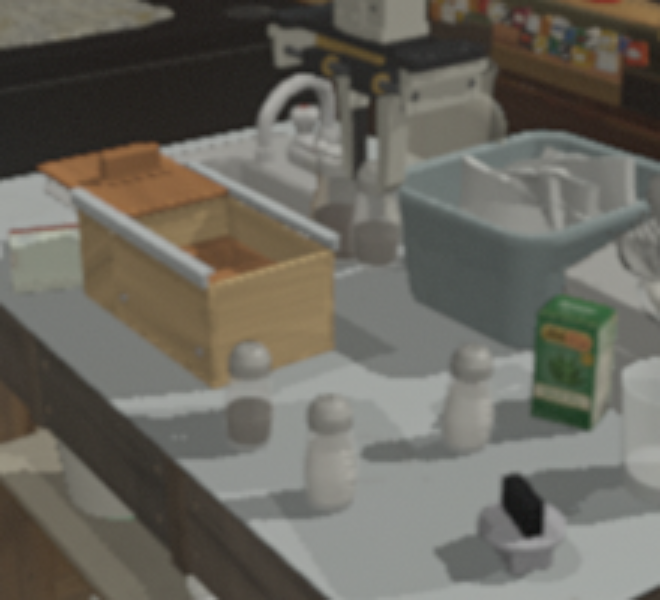

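The shaker is held upright between the fingers at about (370,215). I'll carry it to the well at (+29,+38).

Emit:
{"op": "drive_tool", "data": {
  "deltas": [
    {"gripper": 0, "tx": 0, "ty": 236, "tz": 0, "spin": 0},
    {"gripper": 0, "tx": 0, "ty": 236, "tz": 0, "spin": 0},
    {"gripper": 0, "tx": 0, "ty": 236, "tz": 0, "spin": 0},
    {"gripper": 0, "tx": 0, "ty": 236, "tz": 0, "spin": 0},
    {"gripper": 0, "tx": 0, "ty": 236, "tz": 0, "spin": 0}
  ]
}}

```text
time: 8.1
ee_pos: [0.5247, 0.1669, 0.1983]
orientation: [[-1.0, -0.027, -0.003], [-0.027, 1.0, -0.0], [0.003, -0.0, -1.0]]
contact_force: [-0.1, 0.3, -0.4]
gripper_width: 0.0322
grasp_force: 20.0
```

Emit:
{"op": "drive_tool", "data": {
  "deltas": [
    {"gripper": 0, "tx": 0, "ty": 0, "tz": 20, "spin": 0},
    {"gripper": 0, "tx": 0, "ty": 0, "tz": 45, "spin": 0},
    {"gripper": 0, "tx": 0, "ty": 0, "tz": 60, "spin": 0},
    {"gripper": 0, "tx": 0, "ty": 0, "tz": 68, "spin": 0},
    {"gripper": 0, "tx": 0, "ty": 0, "tz": 68, "spin": 0}
  ]
}}

```text
time: 8.72
ee_pos: [0.5259, 0.1642, 0.1321]
orientation: [[-1.0, -0.023, -0.001], [-0.023, 1.0, -0.0], [0.001, -0.0, -1.0]]
contact_force: [-0.4, 0.4, 0.0]
gripper_width: 0.0325
grasp_force: 20.0
```

Run:
```python
from h import *
print(loc([.5277,.1637,.075]),state()[1].round(4))
```

```text
[-1.8 -0.5 57.1] [0.5259 0.1642 0.1321]
```

Bottom is just above the insert. Next I'll insert it while watching the force.

Emit:
{"op": "drive_tool", "data": {
  "deltas": [
    {"gripper": 0, "tx": -2, "ty": 0, "tz": 8, "spin": 0},
    {"gripper": 0, "tx": -2, "ty": 0, "tz": 16, "spin": 0},
    {"gripper": 0, "tx": -2, "ty": 0, "tz": 24, "spin": 0},
    {"gripper": 0, "tx": -2, "ty": 0, "tz": 30, "spin": 0}
  ]
}}

```text
time: 9.22
ee_pos: [0.5278, 0.1645, 0.1018]
orientation: [[-1.0, -0.023, -0.0], [-0.023, 1.0, -0.0], [0.0, -0.0, -1.0]]
contact_force: [-0.2, -0.4, -1.1]
gripper_width: 0.0331
grasp_force: 20.0
```

Emit:
{"op": "drive_tool", "data": {
  "deltas": [
    {"gripper": 0, "tx": 0, "ty": 0, "tz": 12, "spin": 0},
    {"gripper": 0, "tx": 0, "ty": 0, "tz": 22, "spin": 0},
    {"gripper": 0, "tx": 0, "ty": 0, "tz": 24, "spin": 0},
    {"gripper": 40, "tx": 0, "ty": 0, "tz": 24, "spin": 0},
    {"gripper": 40, "tx": 0, "ty": 0, "tz": 24, "spin": 0}
  ]
}}

```text
time: 9.85
ee_pos: [0.5283, 0.1646, 0.0789]
orientation: [[-1.0, -0.023, 0.001], [-0.023, 1.0, 0.0], [-0.001, 0.0, -1.0]]
contact_force: [0.8, 0.0, -0.3]
gripper_width: 0.0394
grasp_force: 0.0
```

Emit:
{"op": "drive_tool", "data": {
  "deltas": [
    {"gripper": 40, "tx": 0, "ty": 0, "tz": -10, "spin": 0},
    {"gripper": 40, "tx": 0, "ty": 0, "tz": -60, "spin": 0},
    {"gripper": 60, "tx": 0, "ty": 0, "tz": -120, "spin": 0},
    {"gripper": 60, "tx": 0, "ty": 0, "tz": -125, "spin": 0}
  ]
}}

```text
time: 10.35
ee_pos: [0.5299, 0.165, 0.2085]
orientation: [[-1.0, -0.024, 0.008], [-0.023, 1.0, 0.002], [-0.008, 0.002, -1.0]]
contact_force: [0.4, -0.3, -0.7]
gripper_width: 0.0554
grasp_force: 0.0
```

Run:
```python
from h import *
a=viewer.grab_frame("side");cv2.imwrite("pics/s5.png",cv2.resize(a[130:230,140:260],(720,600)))
print(state()[1].round(4),loc([.559,-.166,.2]))
```

```text
[0.529  0.1648 0.2066] [ -22.2 -331.4    6.3]
```

View pics/s5.png

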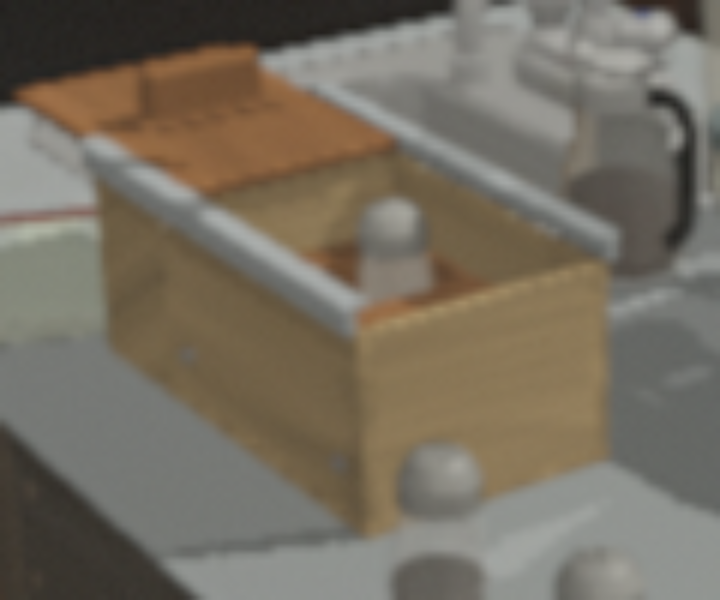

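It is seated upright at (395,250). Next is shaker B.

Emit:
{"op": "drive_tool", "data": {
  "deltas": [
    {"gripper": 60, "tx": -23, "ty": -331, "tz": 0, "spin": 0},
    {"gripper": 60, "tx": -23, "ty": -331, "tz": 0, "spin": 0},
    {"gripper": 60, "tx": -23, "ty": -331, "tz": 0, "spin": 0},
    {"gripper": 60, "tx": -23, "ty": -331, "tz": 0, "spin": 0},
    {"gripper": 60, "tx": -23, "ty": -331, "tz": 0, "spin": 0}
  ]
}}

```text
time: 11.02
ee_pos: [0.5563, -0.1485, 0.2024]
orientation: [[-1.0, -0.023, -0.002], [-0.023, 1.0, 0.001], [0.001, 0.001, -1.0]]
contact_force: [1.0, 1.0, 0.1]
gripper_width: 0.0597
grasp_force: 0.0
```

Run:
```python
from h import *
print(state()[1].round(4),loc([.559,-.166,.07]))
```

```text
[ 0.5563 -0.1485  0.2024] [ -2.5 -17.6 132.4]
```

Emit:
{"op": "drive_tool", "data": {
  "deltas": [
    {"gripper": 60, "tx": -2, "ty": -15, "tz": 20, "spin": 0},
    {"gripper": 60, "tx": -2, "ty": -15, "tz": 70, "spin": 0},
    {"gripper": 60, "tx": -2, "ty": -15, "tz": 115, "spin": 0},
    {"gripper": 60, "tx": -2, "ty": -15, "tz": 132, "spin": 0},
    {"gripper": 60, "tx": -2, "ty": -15, "tz": 132, "spin": 0}
  ]
}}

```text
time: 11.65
ee_pos: [0.5588, -0.1608, 0.0706]
orientation: [[-1.0, -0.024, -0.002], [-0.024, 1.0, 0.001], [0.002, 0.001, -1.0]]
contact_force: [-0.1, 0.2, 0.6]
gripper_width: 0.06
grasp_force: 0.0
```

Emit:
{"op": "drive_tool", "data": {
  "deltas": [
    {"gripper": 0, "tx": 0, "ty": 0, "tz": 0, "spin": 0},
    {"gripper": 0, "tx": 0, "ty": 0, "tz": 0, "spin": 0},
    {"gripper": 0, "tx": 0, "ty": 0, "tz": 0, "spin": 0},
    {"gripper": 0, "tx": 0, "ty": 0, "tz": 0, "spin": 0}
  ]
}}

```text
time: 12.15
ee_pos: [0.5598, -0.1618, 0.0722]
orientation: [[-1.0, -0.023, 0.001], [-0.023, 1.0, -0.001], [-0.001, -0.001, -1.0]]
contact_force: [-0.5, 0.5, 3.4]
gripper_width: 0.0327
grasp_force: 20.0
```

Emit:
{"op": "drive_tool", "data": {
  "deltas": [
    {"gripper": 0, "tx": 0, "ty": 0, "tz": -30, "spin": 0},
    {"gripper": 0, "tx": 0, "ty": 0, "tz": -80, "spin": 0},
    {"gripper": 0, "tx": 0, "ty": 0, "tz": -130, "spin": 0},
    {"gripper": 0, "tx": 0, "ty": 0, "tz": -130, "spin": 0}
  ]
}}

```text
time: 12.65
ee_pos: [0.5608, -0.1621, 0.2051]
orientation: [[-1.0, -0.023, 0.006], [-0.023, 1.0, -0.002], [-0.006, -0.002, -1.0]]
contact_force: [-0.2, -0.0, -1.4]
gripper_width: 0.0325
grasp_force: 20.0
```

Run:
```python
from h import *
print(state()[1].round(4),loc([.4697,.1635,.2]))
```

```text
[ 0.5608 -0.1621  0.2051] [ 83.4 327.7   3.8]
```

Emit:
{"op": "drive_tool", "data": {
  "deltas": [
    {"gripper": 0, "tx": 83, "ty": 327, "tz": 0, "spin": 0},
    {"gripper": 0, "tx": 83, "ty": 327, "tz": 0, "spin": 0},
    {"gripper": 0, "tx": 83, "ty": 327, "tz": 0, "spin": 0},
    {"gripper": 0, "tx": 83, "ty": 327, "tz": 0, "spin": 0},
    {"gripper": 0, "tx": 83, "ty": 327, "tz": 0, "spin": 0}
  ]
}}

```text
time: 13.28
ee_pos: [0.4739, 0.1411, 0.2004]
orientation: [[-1.0, -0.023, -0.002], [-0.023, 1.0, -0.0], [0.002, -0.0, -1.0]]
contact_force: [1.4, 0.8, -1.0]
gripper_width: 0.0328
grasp_force: 20.0
```

Run:
```python
from h import *
print(state()[1].round(4),loc([.4697,.1635,.13]))
```

```text
[0.4739 0.1411 0.2004] [ 3.6 22.5 70.4]
```

Emit:
{"op": "drive_tool", "data": {
  "deltas": [
    {"gripper": 0, "tx": 4, "ty": 19, "tz": 0, "spin": 0},
    {"gripper": 0, "tx": 4, "ty": 19, "tz": 30, "spin": 0},
    {"gripper": 0, "tx": 4, "ty": 19, "tz": 60, "spin": 0},
    {"gripper": 0, "tx": 4, "ty": 19, "tz": 68, "spin": 0},
    {"gripper": 0, "tx": 4, "ty": 19, "tz": 68, "spin": 0}
  ]
}}

```text
time: 13.9
ee_pos: [0.4707, 0.1582, 0.1331]
orientation: [[-1.0, -0.023, -0.001], [-0.023, 1.0, -0.0], [0.001, -0.0, -1.0]]
contact_force: [-0.1, 0.1, -0.6]
gripper_width: 0.0328
grasp_force: 20.0
```

Run:
```python
from h import *
print(state()[1].round(4),loc([.4697,.1635,.078]))
```

```text
[0.4707 0.1582 0.1331] [ 0.8  5.3 55.1]
```

Emit:
{"op": "drive_tool", "data": {
  "deltas": [
    {"gripper": 0, "tx": 1, "ty": 5, "tz": 0, "spin": 0},
    {"gripper": 0, "tx": 1, "ty": 5, "tz": 8, "spin": 0},
    {"gripper": 0, "tx": 1, "ty": 5, "tz": 16, "spin": 0},
    {"gripper": 0, "tx": 1, "ty": 5, "tz": 24, "spin": 0},
    {"gripper": 0, "tx": 1, "ty": 5, "tz": 32, "spin": 0}
  ]
}}

```text
time: 14.52
ee_pos: [0.4697, 0.1632, 0.1008]
orientation: [[-1.0, -0.023, -0.0], [-0.023, 1.0, -0.0], [0.0, -0.0, -1.0]]
contact_force: [0.4, 0.1, -0.8]
gripper_width: 0.0326
grasp_force: 20.0
```

Emit:
{"op": "drive_tool", "data": {
  "deltas": [
    {"gripper": 0, "tx": 0, "ty": 0, "tz": 12, "spin": 0},
    {"gripper": 0, "tx": 0, "ty": 0, "tz": 22, "spin": 0},
    {"gripper": 0, "tx": 0, "ty": 0, "tz": 22, "spin": 0}
  ]
}}

```text
time: 14.9
ee_pos: [0.4693, 0.1632, 0.0785]
orientation: [[-1.0, -0.023, -0.002], [-0.023, 1.0, -0.0], [0.002, -0.0, -1.0]]
contact_force: [-0.1, 0.4, -1.7]
gripper_width: 0.0327
grasp_force: 20.0
```

Emit:
{"op": "drive_tool", "data": {
  "deltas": [
    {"gripper": 40, "tx": 0, "ty": 0, "tz": 0, "spin": 0},
    {"gripper": 40, "tx": 0, "ty": 0, "tz": 0, "spin": 0},
    {"gripper": 40, "tx": 0, "ty": 0, "tz": -35, "spin": 0},
    {"gripper": 60, "tx": 0, "ty": 0, "tz": -90, "spin": 0},
    {"gripper": 60, "tx": 0, "ty": 0, "tz": -122, "spin": 0}
  ]
}}

```text
time: 15.52
ee_pos: [0.4704, 0.1635, 0.2043]
orientation: [[-1.0, -0.023, 0.003], [-0.023, 1.0, 0.001], [-0.003, 0.001, -1.0]]
contact_force: [0.9, -0.0, 0.4]
gripper_width: 0.0553
grasp_force: 0.0
```

Emit:
{"op": "drive_tool", "data": {
  "deltas": [
    {"gripper": 60, "tx": 54, "ty": -225, "tz": 0, "spin": 0},
    {"gripper": 60, "tx": 54, "ty": -225, "tz": 0, "spin": 0},
    {"gripper": 60, "tx": 54, "ty": -225, "tz": 0, "spin": 0},
    {"gripper": 60, "tx": 54, "ty": -225, "tz": 0, "spin": 0},
    {"gripper": 60, "tx": 54, "ty": -225, "tz": 0, "spin": 0}
  ]
}}

```text
time: 16.15
ee_pos: [0.4207, -0.065, 0.2019]
orientation: [[-1.0, -0.02, 0.001], [-0.02, 1.0, -0.0], [-0.001, -0.0, -1.0]]
contact_force: [0.4, 1.0, -0.3]
gripper_width: 0.0597
grasp_force: 0.0
```

Run:
```python
from h import *
print(state()[1].round(4),loc([.421,-.0625,.07]))
```

```text
[ 0.4207 -0.065   0.2019] [ -0.2   2.5 131.9]
```

Emit:
{"op": "drive_tool", "data": {
  "deltas": [
    {"gripper": 60, "tx": 0, "ty": 2, "tz": 40, "spin": 0},
    {"gripper": 60, "tx": 0, "ty": 2, "tz": 90, "spin": 0},
    {"gripper": 60, "tx": 0, "ty": 2, "tz": 125, "spin": 0},
    {"gripper": 60, "tx": 0, "ty": 2, "tz": 132, "spin": 0},
    {"gripper": 0, "tx": 0, "ty": 2, "tz": 132, "spin": 0}
  ]
}}

```text
time: 16.77
ee_pos: [0.4215, -0.0605, 0.0701]
orientation: [[-1.0, -0.024, 0.0], [-0.024, 1.0, -0.0], [-0.0, -0.0, -1.0]]
contact_force: [0.2, 0.1, 0.4]
gripper_width: 0.0543
grasp_force: 0.0
```

Emit:
{"op": "drive_tool", "data": {
  "deltas": [
    {"gripper": 0, "tx": 0, "ty": 0, "tz": 0, "spin": 0},
    {"gripper": 0, "tx": 0, "ty": 0, "tz": 0, "spin": 0},
    {"gripper": 0, "tx": 0, "ty": 0, "tz": 0, "spin": 0},
    {"gripper": 0, "tx": 0, "ty": 0, "tz": 0, "spin": 0}
  ]
}}

```text
time: 17.27
ee_pos: [0.4217, -0.0611, 0.0702]
orientation: [[-1.0, -0.023, 0.002], [-0.023, 1.0, -0.0], [-0.002, -0.0, -1.0]]
contact_force: [-0.4, 0.8, 8.3]
gripper_width: 0.0329
grasp_force: 20.0
```

Emit:
{"op": "drive_tool", "data": {
  "deltas": [
    {"gripper": 0, "tx": 0, "ty": 0, "tz": -30, "spin": 0},
    {"gripper": 0, "tx": 0, "ty": 0, "tz": -80, "spin": 0},
    {"gripper": 0, "tx": 0, "ty": 0, "tz": -130, "spin": 0},
    {"gripper": 0, "tx": 0, "ty": 0, "tz": -130, "spin": 0}
  ]
}}

```text
time: 17.77
ee_pos: [0.4225, -0.0613, 0.2025]
orientation: [[-1.0, -0.023, 0.006], [-0.023, 1.0, -0.002], [-0.006, -0.002, -1.0]]
contact_force: [0.5, 0.2, -3.5]
gripper_width: 0.0327
grasp_force: 20.0
```

Run:
```python
from h import *
R,p,s=state();print(p.round(4),loc([.4715,.0863,.2]),R.round(3).tolist())
```

```text
[ 0.4225 -0.0613  0.2025] [-52.4 146.4   2.6] [[-1.0, -0.023, 0.006], [-0.023, 1.0, -0.002], [-0.006, -0.002, -1.0]]
```

Emit:
{"op": "drive_tool", "data": {
  "deltas": [
    {"gripper": 0, "tx": -52, "ty": 146, "tz": 0, "spin": 0},
    {"gripper": 0, "tx": -52, "ty": 146, "tz": 0, "spin": 0},
    {"gripper": 0, "tx": -52, "ty": 146, "tz": 0, "spin": 0},
    {"gripper": 0, "tx": -52, "ty": 146, "tz": 35, "spin": 0},
    {"gripper": 0, "tx": -52, "ty": 146, "tz": 68, "spin": 0}
  ]
}}

```text
time: 18.4
ee_pos: [0.4688, 0.0867, 0.1293]
orientation: [[-1.0, -0.024, -0.001], [-0.024, 1.0, -0.0], [0.001, -0.0, -1.0]]
contact_force: [0.2, 0.7, -1.3]
gripper_width: 0.0329
grasp_force: 20.0
```

Emit:
{"op": "drive_tool", "data": {
  "deltas": [
    {"gripper": 0, "tx": 0, "ty": 0, "tz": 0, "spin": 0},
    {"gripper": 0, "tx": 0, "ty": 0, "tz": 0, "spin": 0}
  ]
}}

```text
time: 18.65
ee_pos: [0.4697, 0.0862, 0.1319]
orientation: [[-1.0, -0.023, 0.0], [-0.023, 1.0, 0.0], [-0.0, 0.0, -1.0]]
contact_force: [-0.4, -0.0, -1.2]
gripper_width: 0.0329
grasp_force: 20.0
```

Run:
```python
from h import *
print(state()[1].round(4),loc([.4715,.0863,.078]))
```

```text
[0.4697 0.0862 0.1319] [-1.8  0.1 53.9]
```

Emit:
{"op": "drive_tool", "data": {
  "deltas": [
    {"gripper": 0, "tx": -2, "ty": 0, "tz": 6, "spin": 0},
    {"gripper": 0, "tx": -2, "ty": 0, "tz": 15, "spin": 0},
    {"gripper": 0, "tx": -2, "ty": 0, "tz": 24, "spin": 0},
    {"gripper": 0, "tx": -2, "ty": 0, "tz": 32, "spin": 0}
  ]
}}

```text
time: 19.15
ee_pos: [0.4714, 0.0863, 0.0987]
orientation: [[-1.0, -0.023, -0.0], [-0.023, 1.0, -0.0], [0.0, -0.0, -1.0]]
contact_force: [1.6, -0.6, -2.0]
gripper_width: 0.0327
grasp_force: 20.0
```

Emit:
{"op": "drive_tool", "data": {
  "deltas": [
    {"gripper": 0, "tx": 0, "ty": 0, "tz": 12, "spin": 0},
    {"gripper": 0, "tx": 0, "ty": 0, "tz": 22, "spin": 0},
    {"gripper": 0, "tx": 0, "ty": 0, "tz": 22, "spin": 0}
  ]
}}

```text
time: 19.52
ee_pos: [0.4712, 0.0863, 0.0766]
orientation: [[-1.0, -0.023, -0.001], [-0.023, 1.0, -0.0], [0.001, -0.0, -1.0]]
contact_force: [0.5, -0.5, -1.4]
gripper_width: 0.0328
grasp_force: 20.0
```

Emit:
{"op": "drive_tool", "data": {
  "deltas": [
    {"gripper": 40, "tx": 0, "ty": 0, "tz": 0, "spin": 0},
    {"gripper": 40, "tx": 0, "ty": 0, "tz": 0, "spin": 0},
    {"gripper": 40, "tx": 0, "ty": 0, "tz": -35, "spin": 0},
    {"gripper": 60, "tx": 0, "ty": 0, "tz": -90, "spin": 0},
    {"gripper": 60, "tx": 0, "ty": 0, "tz": -122, "spin": 0}
  ]
}}

```text
time: 20.15
ee_pos: [0.4722, 0.0864, 0.2022]
orientation: [[-1.0, -0.023, 0.003], [-0.023, 1.0, 0.0], [-0.003, 0.0, -1.0]]
contact_force: [0.0, 0.6, -1.1]
gripper_width: 0.0553
grasp_force: 0.0
```

Emit:
{"op": "drive_tool", "data": {
  "deltas": [
    {"gripper": 60, "tx": 53, "ty": -250, "tz": 0, "spin": 0},
    {"gripper": 60, "tx": 53, "ty": -250, "tz": 0, "spin": 0},
    {"gripper": 60, "tx": 53, "ty": -250, "tz": 0, "spin": 0},
    {"gripper": 60, "tx": 53, "ty": -250, "tz": 0, "spin": 0},
    {"gripper": 60, "tx": 53, "ty": -250, "tz": 0, "spin": 0}
  ]
}}

```text
time: 20.78
ee_pos: [0.4238, -0.1679, 0.1998]
orientation: [[-1.0, -0.019, 0.001], [-0.019, 1.0, -0.001], [-0.001, -0.001, -1.0]]
contact_force: [0.3, 1.1, -0.3]
gripper_width: 0.0604
grasp_force: 0.0
```

Run:
```python
from h import *
print(state()[1].round(4),loc([.4235,-.164,.07]))
```

```text
[ 0.4238 -0.1679  0.1998] [  0.3   4.  129.8]
```

Emit:
{"op": "drive_tool", "data": {
  "deltas": [
    {"gripper": 60, "tx": 0, "ty": 2, "tz": 40, "spin": 0},
    {"gripper": 60, "tx": 0, "ty": 2, "tz": 90, "spin": 0},
    {"gripper": 60, "tx": 0, "ty": 2, "tz": 123, "spin": 0},
    {"gripper": 60, "tx": 0, "ty": 2, "tz": 131, "spin": 0},
    {"gripper": 0, "tx": 0, "ty": 2, "tz": 131, "spin": 0}
  ]
}}

```text
time: 21.4
ee_pos: [0.4248, -0.1625, 0.069]
orientation: [[-1.0, -0.024, 0.0], [-0.024, 1.0, -0.0], [-0.0, -0.0, -1.0]]
contact_force: [0.8, -1.0, 0.1]
gripper_width: 0.0539
grasp_force: 0.0
```

Emit:
{"op": "drive_tool", "data": {
  "deltas": [
    {"gripper": 0, "tx": 0, "ty": 0, "tz": 0, "spin": 0},
    {"gripper": 0, "tx": 0, "ty": 0, "tz": 0, "spin": 0},
    {"gripper": 0, "tx": 0, "ty": 0, "tz": 0, "spin": 0},
    {"gripper": 0, "tx": 0, "ty": 0, "tz": 0, "spin": 0}
  ]
}}

```text
time: 21.9
ee_pos: [0.4251, -0.1632, 0.0692]
orientation: [[-1.0, -0.023, 0.002], [-0.023, 1.0, -0.001], [-0.002, -0.001, -1.0]]
contact_force: [0.2, -0.7, 6.6]
gripper_width: 0.0327
grasp_force: 19.9
```

Emit:
{"op": "drive_tool", "data": {
  "deltas": [
    {"gripper": 0, "tx": 0, "ty": 0, "tz": -30, "spin": 0},
    {"gripper": 0, "tx": 0, "ty": 0, "tz": -80, "spin": 0},
    {"gripper": 0, "tx": 0, "ty": 0, "tz": -130, "spin": 0},
    {"gripper": 0, "tx": 0, "ty": 0, "tz": -130, "spin": 0}
  ]
}}

```text
time: 22.4
ee_pos: [0.4257, -0.1635, 0.2014]
orientation: [[-1.0, -0.023, 0.005], [-0.023, 1.0, -0.003], [-0.005, -0.003, -1.0]]
contact_force: [-0.7, 0.2, -1.5]
gripper_width: 0.0334
grasp_force: 19.7
```

Run:
```python
from h import *
R,p,s=state();print(p.round(4),loc([.5295,.0875,.2]))
```

```text
[ 0.4257 -0.1635  0.2014] [-109.6  248.5    1.3]
```

Emit:
{"op": "drive_tool", "data": {
  "deltas": [
    {"gripper": 0, "tx": -109, "ty": 248, "tz": 0, "spin": 0},
    {"gripper": 0, "tx": -109, "ty": 248, "tz": 0, "spin": 0},
    {"gripper": 0, "tx": -109, "ty": 248, "tz": 0, "spin": 0},
    {"gripper": 0, "tx": -109, "ty": 248, "tz": 0, "spin": 0},
    {"gripper": 0, "tx": -109, "ty": 248, "tz": 0, "spin": 0}
  ]
}}

```text
time: 23.02
ee_pos: [0.5275, 0.0904, 0.1968]
orientation: [[-1.0, -0.026, -0.002], [-0.026, 1.0, 0.0], [0.002, 0.0, -1.0]]
contact_force: [-0.2, -0.4, -0.9]
gripper_width: 0.0332
grasp_force: 19.7
```

Emit:
{"op": "drive_tool", "data": {
  "deltas": [
    {"gripper": 0, "tx": 0, "ty": 0, "tz": 30, "spin": 0},
    {"gripper": 0, "tx": 0, "ty": 0, "tz": 60, "spin": 0},
    {"gripper": 0, "tx": 0, "ty": 0, "tz": 68, "spin": 0},
    {"gripper": 0, "tx": 0, "ty": 0, "tz": 68, "spin": 0}
  ]
}}

```text
time: 23.52
ee_pos: [0.5273, 0.0872, 0.1302]
orientation: [[-1.0, -0.023, -0.001], [-0.023, 1.0, -0.0], [0.001, -0.0, -1.0]]
contact_force: [-0.0, 0.8, -1.4]
gripper_width: 0.0332
grasp_force: 19.7
```

Run:
```python
from h import *
print(state()[1].round(4),loc([.5295,.0875,.078]))
```

```text
[0.5273 0.0872 0.1302] [-2.2  0.2 52.2]
```

Emit:
{"op": "drive_tool", "data": {
  "deltas": [
    {"gripper": 0, "tx": -2, "ty": 0, "tz": 6, "spin": 0},
    {"gripper": 0, "tx": -2, "ty": 0, "tz": 15, "spin": 0},
    {"gripper": 0, "tx": -2, "ty": 0, "tz": 24, "spin": 0},
    {"gripper": 0, "tx": -2, "ty": 0, "tz": 32, "spin": 0}
  ]
}}

```text
time: 24.02
ee_pos: [0.5294, 0.0877, 0.0977]
orientation: [[-1.0, -0.023, -0.0], [-0.023, 1.0, -0.0], [0.0, -0.0, -1.0]]
contact_force: [0.1, 0.1, -1.2]
gripper_width: 0.0333
grasp_force: 19.7
```

Emit:
{"op": "drive_tool", "data": {
  "deltas": [
    {"gripper": 0, "tx": 0, "ty": 0, "tz": 12, "spin": 0},
    {"gripper": 0, "tx": 0, "ty": 0, "tz": 21, "spin": 0},
    {"gripper": 0, "tx": 0, "ty": 0, "tz": 21, "spin": 0}
  ]
}}

```text
time: 24.4
ee_pos: [0.5291, 0.0877, 0.0766]
orientation: [[-1.0, -0.023, -0.001], [-0.023, 1.0, -0.0], [0.001, -0.0, -1.0]]
contact_force: [-0.9, -0.0, -0.7]
gripper_width: 0.0333
grasp_force: 19.7
```

Emit:
{"op": "drive_tool", "data": {
  "deltas": [
    {"gripper": 40, "tx": 0, "ty": 0, "tz": 0, "spin": 0},
    {"gripper": 40, "tx": 0, "ty": 0, "tz": 0, "spin": 0},
    {"gripper": 40, "tx": 0, "ty": 0, "tz": -35, "spin": 0},
    {"gripper": 60, "tx": 0, "ty": 0, "tz": -90, "spin": 0},
    {"gripper": 60, "tx": 0, "ty": 0, "tz": -145, "spin": 0}
  ]
}}

```text
time: 25.02
ee_pos: [0.5294, 0.0877, 0.2244]
orientation: [[-1.0, -0.023, 0.0], [-0.023, 1.0, 0.0], [-0.0, 0.0, -1.0]]
contact_force: [0.8, 0.6, 0.2]
gripper_width: 0.0557
grasp_force: 0.0
```

Emit:
{"op": "drive_tool", "data": {
  "deltas": [
    {"gripper": 60, "tx": -52, "ty": 59, "tz": -28, "spin": 0},
    {"gripper": 60, "tx": -52, "ty": 59, "tz": -28, "spin": 0},
    {"gripper": 60, "tx": -52, "ty": 59, "tz": -28, "spin": 0}
  ]
}}

```text
time: 25.4
ee_pos: [0.5806, 0.1487, 0.2508]
orientation: [[-1.0, -0.025, 0.001], [-0.025, 1.0, 0.0], [-0.001, 0.0, -1.0]]
contact_force: [-0.4, -0.4, -0.9]
gripper_width: 0.06
grasp_force: 0.0
```

Run:
```python
from h import *
R,p,s=state();a=viewer.grab_frame("wrist");cv2.imwrite("pics/w6.png",a);np.savez("w6.npz",R=R,p=p)
print(p.round(4),ray("wrist",(0,0),.056,R,p).round(2)); print(loc([.4957,.2914,.25]))
```

```text
[0.5806 0.1487 0.2508] [ 0.28 -0.3   0.06]
[ 80.7 145.5   0.2]
```

View pics/w6.png

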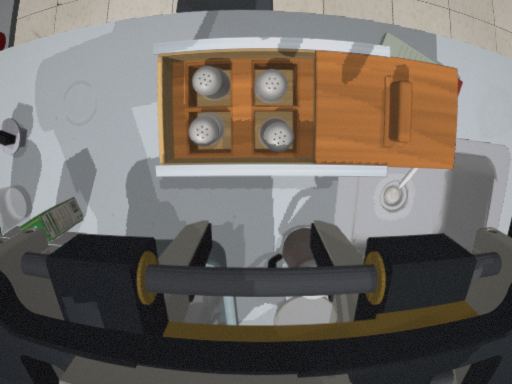

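All four shakers stand in their wells, at (208,82), (270,86), (205,130) and (278,135). Now I'll close the cover.

Emit:
{"op": "drive_tool", "data": {
  "deltas": [
    {"gripper": 60, "tx": 81, "ty": 145, "tz": 0, "spin": 0},
    {"gripper": 60, "tx": 81, "ty": 145, "tz": 0, "spin": 0},
    {"gripper": 60, "tx": 81, "ty": 145, "tz": 0, "spin": 0},
    {"gripper": 60, "tx": 81, "ty": 145, "tz": 40, "spin": 0},
    {"gripper": 50, "tx": 81, "ty": 145, "tz": 90, "spin": 0}
  ]
}}

```text
time: 26.08
ee_pos: [0.4954, 0.2906, 0.1599]
orientation: [[-1.0, -0.024, 0.002], [-0.024, 1.0, 0.001], [-0.002, 0.001, -1.0]]
contact_force: [-0.2, 0.1, -0.7]
gripper_width: 0.054
grasp_force: 0.0
```

Run:
```python
from h import *
print(state()[1].round(4),loc([.4957,.2920,.117]))
```

```text
[0.4954 0.2906 0.1599] [-0.3  1.4 42.9]
```

Emit:
{"op": "drive_tool", "data": {
  "deltas": [
    {"gripper": 50, "tx": 0, "ty": 1, "tz": 25, "spin": 0},
    {"gripper": 50, "tx": 0, "ty": 1, "tz": 41, "spin": 0},
    {"gripper": 0, "tx": 0, "ty": 1, "tz": 42, "spin": 0},
    {"gripper": 0, "tx": 0, "ty": 1, "tz": 42, "spin": 0},
    {"gripper": 0, "tx": 0, "ty": 1, "tz": 42, "spin": 0}
  ]
}}

```text
time: 26.7
ee_pos: [0.4962, 0.2921, 0.1194]
orientation: [[-1.0, -0.023, 0.002], [-0.023, 1.0, 0.001], [-0.002, 0.001, -1.0]]
contact_force: [0.5, 0.9, -0.4]
gripper_width: 0.0245
grasp_force: 0.0
```

Emit:
{"op": "drive_tool", "data": {
  "deltas": [
    {"gripper": 0, "tx": 0, "ty": 0, "tz": 0, "spin": 0},
    {"gripper": 0, "tx": 0, "ty": 0, "tz": 0, "spin": 0},
    {"gripper": 0, "tx": 0, "ty": 0, "tz": 0, "spin": 0}
  ]
}}

```text
time: 27.08
ee_pos: [0.496, 0.2921, 0.1191]
orientation: [[-1.0, -0.024, 0.001], [-0.024, 1.0, 0.0], [-0.001, 0.0, -1.0]]
contact_force: [-1.0, -0.6, 5.3]
gripper_width: 0.0159
grasp_force: 20.0
```

Emit:
{"op": "drive_tool", "data": {
  "deltas": [
    {"gripper": 0, "tx": 0, "ty": -30, "tz": 0, "spin": 0},
    {"gripper": 0, "tx": 0, "ty": -65, "tz": 0, "spin": 0},
    {"gripper": 0, "tx": 0, "ty": -100, "tz": 0, "spin": 0},
    {"gripper": 0, "tx": 0, "ty": -135, "tz": 0, "spin": 0},
    {"gripper": 0, "tx": 0, "ty": -160, "tz": 0, "spin": 0}
  ]
}}

```text
time: 27.7
ee_pos: [0.5001, 0.1311, 0.1191]
orientation: [[-1.0, -0.023, 0.002], [-0.023, 1.0, 0.001], [-0.002, 0.001, -1.0]]
contact_force: [1.9, 2.3, 2.3]
gripper_width: 0.016
grasp_force: 20.0
```

Emit:
{"op": "drive_tool", "data": {
  "deltas": [
    {"gripper": 0, "tx": 0, "ty": -6, "tz": 0, "spin": 0},
    {"gripper": 0, "tx": 0, "ty": -9, "tz": 0, "spin": 0},
    {"gripper": 0, "tx": 0, "ty": -12, "tz": 0, "spin": 0},
    {"gripper": 0, "tx": 0, "ty": -12, "tz": 0, "spin": 0}
  ]
}}

```text
time: 28.2
ee_pos: [0.5002, 0.124, 0.119]
orientation: [[-1.0, -0.022, 0.002], [-0.022, 1.0, 0.007], [-0.002, 0.007, -1.0]]
contact_force: [-1.2, 31.0, 2.6]
gripper_width: 0.0155
grasp_force: 20.0
```

The cover is shut against its stop. Now for the key.

Emit:
{"op": "drive_tool", "data": {
  "deltas": [
    {"gripper": 40, "tx": 0, "ty": 8, "tz": 0, "spin": 0},
    {"gripper": 40, "tx": 0, "ty": 8, "tz": 0, "spin": 0},
    {"gripper": 60, "tx": 0, "ty": 8, "tz": 0, "spin": 0},
    {"gripper": 60, "tx": 0, "ty": 8, "tz": -60, "spin": 0},
    {"gripper": 60, "tx": 0, "ty": 8, "tz": -120, "spin": 0}
  ]
}}

```text
time: 28.82
ee_pos: [0.4992, 0.1275, 0.2396]
orientation: [[-1.0, -0.023, -0.002], [-0.023, 1.0, -0.0], [0.002, -0.0, -1.0]]
contact_force: [1.6, 0.6, -0.3]
gripper_width: 0.0583
grasp_force: 0.0
```

Emit:
{"op": "drive_tool", "data": {
  "deltas": [
    {"gripper": 60, "tx": -50, "ty": -405, "tz": -12, "spin": 0},
    {"gripper": 60, "tx": -50, "ty": -405, "tz": -12, "spin": 0},
    {"gripper": 60, "tx": -50, "ty": -405, "tz": -12, "spin": 0},
    {"gripper": 60, "tx": -50, "ty": -405, "tz": -12, "spin": 0},
    {"gripper": 60, "tx": -50, "ty": -405, "tz": -12, "spin": 0}
  ]
}}

```text
time: 29.45
ee_pos: [0.5448, -0.1835, 0.2477]
orientation: [[-1.0, -0.023, -0.0], [-0.023, 1.0, 0.0], [0.0, 0.0, -1.0]]
contact_force: [0.6, -0.0, -0.1]
gripper_width: 0.06
grasp_force: 0.0
```

Emit:
{"op": "drive_tool", "data": {
  "deltas": [
    {"gripper": 60, "tx": -4, "ty": -97, "tz": 0, "spin": 0},
    {"gripper": 60, "tx": -4, "ty": -97, "tz": 0, "spin": 0},
    {"gripper": 60, "tx": -4, "ty": -97, "tz": 0, "spin": 0},
    {"gripper": 60, "tx": -4, "ty": -97, "tz": 0, "spin": 0}
  ]
}}

```text
time: 29.95
ee_pos: [0.5512, -0.2773, 0.2474]
orientation: [[-1.0, -0.023, -0.0], [-0.023, 1.0, 0.0], [0.0, 0.0, -1.0]]
contact_force: [0.4, 0.4, 0.2]
gripper_width: 0.0598
grasp_force: 0.0
```

Run:
```python
from h import *
t=viewer.grab_frame("top");R,p,s=state();a=viewer.grab_frame("wrist");cv2.imwrite("pics/w7.png",a);cv2.imwrite("pics/t7.png",t);np.savez("w7.npz",R=R,p=p)
print(p.round(4))
g=cv2.cvtColor(t,cv2.COLOR_BGR2HSV);hs=t[180:225,125:195]
cv2.imwrite("pics/c7.png",np.hstack([a[:,0:400],cv2.resize(t[165:265,120:250],(390,384))]))
```

```text
[ 0.5513 -0.2769  0.2476]
```

View pics/c7.png

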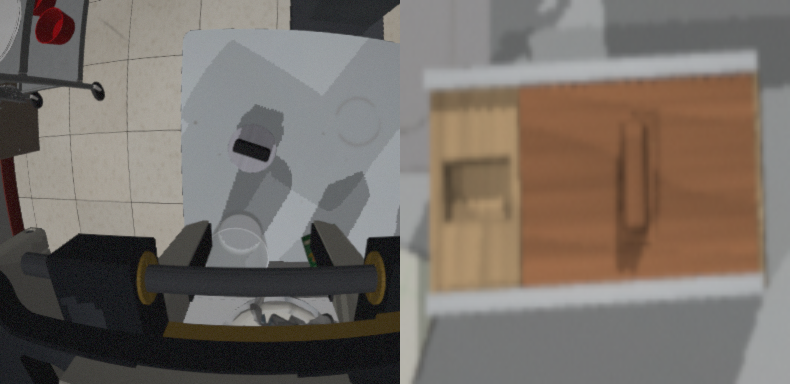

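The cover is shut and the slot exposed, and the wrist view shows the key's black bar at (252,150).

Run:
```python
from h import *
d=np.load("w7.npz");R,p=d["R"],d["p"];a=cv2.imread("pics/w7.png")
g=cv2.cvtColor(a,cv2.COLOR_BGR2GRAY);m=(g<55).astype(np.uint8);m[:120]=0;m[180:]=0;m[:,:220]=0;m[:,290:]=0
n,l,st,c=cv2.connectedComponentsWithStats(m);i=1+np.argmax(st[1:,4]);print(st[i])
ys,xs=np.where(l==i)
P=np.array([ray("wrist",q,.056,R,p)[:2]*1e3 for q in zip(xs,ys)],np.float32)
r=cv2.minAreaRect(P);print("rect mm",r, cv2.boxPoints(r).round(1).tolist())
print("ctr",P.mean(0))
t=cv2.imread("pics/t7.png");g=cv2.cvtColor(t,cv2.COLOR_BGR2GRAY);print(g[200:224,366:394].min())
m=(g<50).astype(np.uint8);m[:200]=0;m[226:]=0;m[:,:362]=0;m[:,398:]=0
ys,xs=np.where(m);print(len(xs), ray("top",(xs.mean(),ys.mean()),.054).round(4) if len(xs) else 0)
```

```text
[233 139  37  22 486]
rect mm ((520.6066284179688, -287.5131530761719), (44.04962921142578, 16.233896255493164), 72.64940643310547) [[506.29998779296875, -306.1000061035156], [521.7999877929688, -311.0], [534.9000244140625, -268.8999938964844], [519.4000244140625, -264.1000061035156]]
ctr [ 520.5515  -287.77155]
20
335 [ 0.5022 -0.3068  0.054 ]
```

The key has been nudged to about (0.5206, -0.2875), with its bar at 72.7°. I'll spin so the fingers close across the bar.

Emit:
{"op": "drive_tool", "data": {
  "deltas": [
    {"gripper": 40, "tx": 31, "ty": -10, "tz": 60, "spin": 52},
    {"gripper": 40, "tx": 31, "ty": -10, "tz": 60, "spin": 52},
    {"gripper": 40, "tx": 31, "ty": -10, "tz": 60, "spin": 52},
    {"gripper": 40, "tx": 31, "ty": -10, "tz": 60, "spin": 52},
    {"gripper": 40, "tx": 31, "ty": -10, "tz": 60, "spin": 52}
  ]
}}

```text
time: 30.68
ee_pos: [0.5209, -0.2876, 0.1879]
orientation: [[-0.631, 0.776, 0.0], [0.776, 0.631, -0.0], [-0.0, 0.0, -1.0]]
contact_force: [0.4, 0.4, 0.1]
gripper_width: 0.0401
grasp_force: 0.0
```

Emit:
{"op": "drive_tool", "data": {
  "deltas": [
    {"gripper": 40, "tx": 0, "ty": 0, "tz": 0, "spin": 53},
    {"gripper": 40, "tx": 0, "ty": 0, "tz": 0, "spin": 53},
    {"gripper": 40, "tx": 0, "ty": 0, "tz": 0, "spin": 53},
    {"gripper": 40, "tx": 0, "ty": 0, "tz": 0, "spin": 53},
    {"gripper": 40, "tx": 0, "ty": 0, "tz": 0, "spin": 53}
  ]
}}

```text
time: 31.3
ee_pos: [0.5209, -0.2875, 0.1879]
orientation: [[0.241, 0.971, 0.0], [0.971, -0.241, -0.0], [-0.0, 0.0, -1.0]]
contact_force: [-0.7, -0.5, -0.7]
gripper_width: 0.04
grasp_force: 0.0
```

Run:
```python
from h import *
R,p,s=state();a=viewer.grab_frame("wrist");cv2.imwrite("pics/w8.png",a);np.savez("w8.npz",R=R,p=p)
print(p.round(4),R[:,1].round(3),np.degrees(np.arctan2(R[1,1],R[0,1])),proj("wrist",[.5206,-.2875,.056],R,p))
```

```text
[ 0.5209 -0.2875  0.1879] [ 0.971 -0.241  0.   ] -13.919044160590257 [260.97456878 186.19742328]
```

View pics/w8.png

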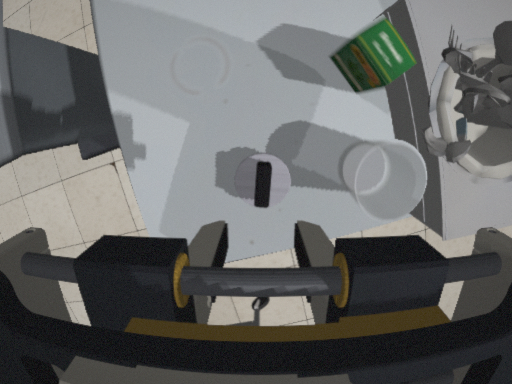

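The key's bar is at (263,184), almost centred; the prediction was (261,186).

Run:
```python
from h import *
d=np.load("w8.npz");R,p=d["R"],d["p"];a=cv2.imread("pics/w8.png")
g=cv2.cvtColor(a,cv2.COLOR_BGR2GRAY);m=(g<55).astype(np.uint8);m[:150]=0;m[215:]=0;m[:,:240]=0;m[:,285:]=0
n,l,st,c=cv2.connectedComponentsWithStats(m);i=1+np.argmax(st[1:,4]);ys,xs=np.where(l==i);print(st[i])
P=np.array([ray("wrist",q,.056,R,p)[:2]*1e3 for q in zip(xs,ys)],np.float32)
r=cv2.minAreaRect(P);print(r)
print(loc([r[0][0]/1e3,r[0][1]/1e3,.034]))
```

```text
[255 162  16  45 621]
((522.477783203125, -285.931884765625), (46.99431610107422, 14.666528701782227), 72.16272735595703)
[  2.    1.1 153.9]
```

Emit:
{"op": "drive_tool", "data": {
  "deltas": [
    {"gripper": 40, "tx": 1, "ty": 1, "tz": 40, "spin": 4},
    {"gripper": 40, "tx": 1, "ty": 1, "tz": 90, "spin": 4},
    {"gripper": 40, "tx": 1, "ty": 1, "tz": 130, "spin": 4},
    {"gripper": 40, "tx": 1, "ty": 1, "tz": 150, "spin": 4},
    {"gripper": 40, "tx": 1, "ty": 1, "tz": 153, "spin": 4}
  ],
  "newtons": 30
}}

```text
time: 31.98
ee_pos: [0.5218, -0.2874, 0.0343]
orientation: [[0.302, 0.953, -0.001], [0.953, -0.302, 0.001], [0.0, -0.001, -1.0]]
contact_force: [-1.0, 0.4, 0.1]
gripper_width: 0.04
grasp_force: 0.0
```

Emit:
{"op": "drive_tool", "data": {
  "deltas": [
    {"gripper": 0, "tx": 0, "ty": 0, "tz": 0, "spin": 0},
    {"gripper": 0, "tx": 0, "ty": 0, "tz": 0, "spin": 0},
    {"gripper": 0, "tx": 0, "ty": 0, "tz": 0, "spin": 0},
    {"gripper": 0, "tx": 0, "ty": 0, "tz": 0, "spin": 0}
  ]
}}

```text
time: 32.48
ee_pos: [0.5224, -0.2882, 0.0355]
orientation: [[0.303, 0.953, 0.001], [0.953, -0.303, -0.001], [-0.0, 0.002, -1.0]]
contact_force: [0.4, 0.7, 6.8]
gripper_width: 0.0158
grasp_force: 30.0
```

Emit:
{"op": "drive_tool", "data": {
  "deltas": [
    {"gripper": 0, "tx": 0, "ty": 0, "tz": -20, "spin": 0},
    {"gripper": 0, "tx": 0, "ty": 0, "tz": -70, "spin": 0},
    {"gripper": 0, "tx": 0, "ty": 0, "tz": -125, "spin": 0},
    {"gripper": 0, "tx": 0, "ty": 0, "tz": -175, "spin": 0},
    {"gripper": 0, "tx": 0, "ty": 0, "tz": -175, "spin": 0}
  ]
}}

```text
time: 33.1
ee_pos: [0.5232, -0.2887, 0.2146]
orientation: [[0.303, 0.953, 0.006], [0.953, -0.303, -0.004], [-0.002, 0.007, -1.0]]
contact_force: [-0.9, -0.0, -2.5]
gripper_width: 0.0158
grasp_force: 30.0
```

Run:
```python
from h import *
R,p,s=state()
print(p.round(4),np.degrees(np.arctan2(R[1,1],R[0,1])),loc([.4964,.251,.2]))
```

```text
[ 0.5232 -0.2887  0.2146] -17.65167282474227 [ 506.2 -189.3   12.2]
```

Emit:
{"op": "drive_tool", "data": {
  "deltas": [
    {"gripper": 0, "tx": 506, "ty": -189, "tz": 10, "spin": -19},
    {"gripper": 0, "tx": 506, "ty": -189, "tz": 10, "spin": -19},
    {"gripper": 0, "tx": 506, "ty": -189, "tz": 10, "spin": -19},
    {"gripper": 0, "tx": 506, "ty": -189, "tz": 10, "spin": -19},
    {"gripper": 0, "tx": 506, "ty": -189, "tz": 10, "spin": -19}
  ]
}}

```text
time: 33.72
ee_pos: [0.5053, 0.0261, 0.2032]
orientation: [[-0.023, 1.0, -0.001], [1.0, 0.023, 0.0], [0.0, -0.001, -1.0]]
contact_force: [0.5, 0.5, -1.2]
gripper_width: 0.0157
grasp_force: 30.0
```

Run:
```python
from h import *
R,p,s=state()
print(p.round(4),np.degrees(np.arctan2(R[1,1],R[0,1])),loc([.4964,.2495,.2]))
```

```text
[0.5053 0.0261 0.2032] 1.3256313010286944 [223.6  -3.8   3.2]
```

Emit:
{"op": "drive_tool", "data": {
  "deltas": [
    {"gripper": 0, "tx": 223, "ty": -4, "tz": 3, "spin": 0},
    {"gripper": 0, "tx": 223, "ty": -4, "tz": 3, "spin": 0},
    {"gripper": 0, "tx": 223, "ty": -4, "tz": 3, "spin": 0},
    {"gripper": 0, "tx": 223, "ty": -4, "tz": 3, "spin": 0},
    {"gripper": 0, "tx": 223, "ty": -4, "tz": 30, "spin": 0}
  ]
}}

```text
time: 34.35
ee_pos: [0.497, 0.2495, 0.174]
orientation: [[-0.027, 1.0, 0.002], [1.0, 0.027, 0.001], [0.001, 0.002, -1.0]]
contact_force: [0.1, -0.4, -2.5]
gripper_width: 0.0157
grasp_force: 30.0
```

Emit:
{"op": "drive_tool", "data": {
  "deltas": [
    {"gripper": 0, "tx": 0, "ty": 0, "tz": 10, "spin": 0},
    {"gripper": 0, "tx": 0, "ty": 0, "tz": 13, "spin": 0},
    {"gripper": 0, "tx": 0, "ty": 0, "tz": 13, "spin": 0}
  ]
}}

```text
time: 34.72
ee_pos: [0.4975, 0.2466, 0.1612]
orientation: [[-0.023, 1.0, 0.0], [1.0, 0.023, 0.0], [0.0, 0.0, -1.0]]
contact_force: [1.0, 0.6, -1.8]
gripper_width: 0.0159
grasp_force: 30.0
```

Run:
```python
from h import *
R,p,s=state();a=viewer.grab_frame("wrist");b=viewer.grab_frame("side");np.savez("w9.npz",R=R,p=p);cv2.imwrite("pics/w9.png",a);cv2.imwrite("pics/s9.png",b)
print(p.round(4),np.degrees(np.arctan2(R[1,1],R[0,1])),loc([.4964,.2495,.14]))
cv2.imwrite("pics/c9.png",np.hstack([cv2.resize(a[110:260,180:340],(427,400)),cv2.resize(b[110:210,135:228],(372,400))]))
```

```text
[0.4975 0.2466 0.1612] 1.2999148532061766 [ 2.7 -1.2 21.5]
```

View pics/c9.png

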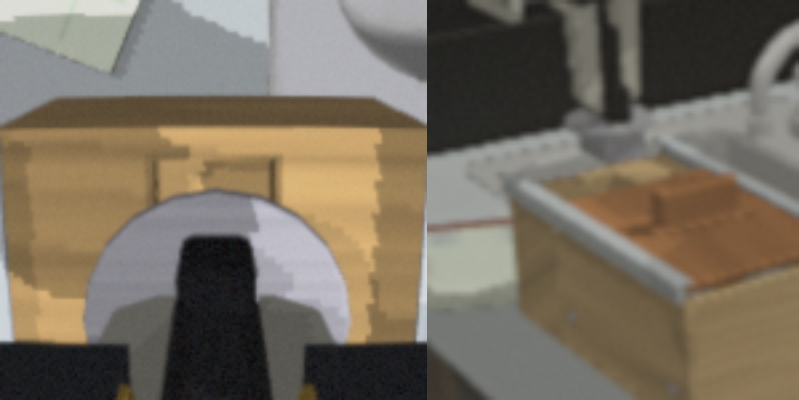

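The flange (crop cols 86-349, front at row 191) hovers just short of the slot, whose mouth spans crop cols 153-280 with its far end at row 155.

Run:
```python
from h import *
d=np.load("w9.npz");R,p=d["R"],d["p"]
s=160/427;f=lambda x,y,z:ray("wrist",(180+x*s,110+y*.375),z,R,p)[:2].round(4)
print("slot L,R far",f(153,157,.1),f(280,157,.1),"lower",f(156,190,.1),f(280,190,.1))
zb=p[2]-.0355
print("flange front",f(217,191,zb+.028),"L",f(86,305,zb+.028),"R",f(349,305,zb+.028))
print("bar far end",f(180,238,zb+.056),f(256,238,zb+.056))
print("block end",f(60,127,.1),f(370,127,.1))
```

```text
slot L,R far [0.4783 0.2768] [0.5153 0.2776] lower [0.4792 0.2669] [0.5157 0.2677]
flange front [0.4968 0.2787] L [0.4665 0.2505] R [0.5286 0.2519]
bar far end [0.4897 0.2754] [0.5042 0.2757]
block end [0.4508 0.2853] [0.5415 0.2873]
```

Allowing for the silhouette bias, the key needs about +6.5 mm along y. I'll lower it carefully.

Emit:
{"op": "drive_tool", "data": {
  "deltas": [
    {"gripper": 0, "tx": 6.5, "ty": 0, "tz": 10, "spin": 0},
    {"gripper": 0, "tx": 6.5, "ty": 0, "tz": 20, "spin": 0},
    {"gripper": 0, "tx": 6.5, "ty": 0, "tz": 24, "spin": 0},
    {"gripper": 0, "tx": 6.5, "ty": 0, "tz": 27, "spin": 0},
    {"gripper": 0, "tx": 6.5, "ty": 0, "tz": 29, "spin": 0}
  ]
}}

```text
time: 35.45
ee_pos: [0.4972, 0.2533, 0.1317]
orientation: [[-0.023, 1.0, 0.0], [1.0, 0.023, -0.0], [-0.0, 0.0, -1.0]]
contact_force: [0.1, -1.6, -0.8]
gripper_width: 0.0158
grasp_force: 30.0
```

Emit:
{"op": "drive_tool", "data": {
  "deltas": [
    {"gripper": 0, "tx": 0, "ty": 0, "tz": 2, "spin": 0},
    {"gripper": 0, "tx": 0, "ty": 0, "tz": 3, "spin": 0}
  ]
}}

```text
time: 35.7
ee_pos: [0.4971, 0.2533, 0.1288]
orientation: [[-0.023, 1.0, 0.0], [1.0, 0.023, -0.0], [-0.0, 0.0, -1.0]]
contact_force: [-0.1, -2.3, -0.6]
gripper_width: 0.0157
grasp_force: 30.0
```

Emit:
{"op": "drive_tool", "data": {
  "deltas": [
    {"gripper": 0, "tx": 0, "ty": 0, "tz": 5, "spin": 0},
    {"gripper": 0, "tx": 0, "ty": 0, "tz": 10, "spin": 0},
    {"gripper": 0, "tx": 0, "ty": 0, "tz": 13, "spin": 0},
    {"gripper": 0, "tx": 0, "ty": 0, "tz": 15, "spin": 0},
    {"gripper": 0, "tx": 0, "ty": 0, "tz": 15, "spin": 0}
  ]
}}

```text
time: 36.33
ee_pos: [0.497, 0.2534, 0.1136]
orientation: [[-0.023, 1.0, -0.0], [1.0, 0.023, -0.0], [-0.0, -0.0, -1.0]]
contact_force: [0.6, -5.0, -0.3]
gripper_width: 0.0156
grasp_force: 30.0
```

Emit:
{"op": "drive_tool", "data": {
  "deltas": [
    {"gripper": 35, "tx": 0, "ty": 0, "tz": 0, "spin": 0},
    {"gripper": 35, "tx": 0, "ty": 0, "tz": 0, "spin": 0},
    {"gripper": 35, "tx": 0, "ty": 0, "tz": 0, "spin": 0},
    {"gripper": 35, "tx": 0, "ty": 0, "tz": -50, "spin": 0},
    {"gripper": 35, "tx": 0, "ty": 0, "tz": -100, "spin": 0}
  ]
}}

```text
time: 36.95
ee_pos: [0.4968, 0.2535, 0.2149]
orientation: [[-0.024, 1.0, -0.001], [1.0, 0.024, -0.0], [-0.0, -0.001, -1.0]]
contact_force: [0.1, 0.0, 0.1]
gripper_width: 0.0351
grasp_force: 0.0
```

Emit:
{"op": "drive_tool", "data": {
  "deltas": [
    {"gripper": 60, "tx": -150, "ty": 0, "tz": -80, "spin": 0},
    {"gripper": 60, "tx": -150, "ty": 0, "tz": -80, "spin": 0},
    {"gripper": 60, "tx": -150, "ty": 0, "tz": -80, "spin": 0},
    {"gripper": 60, "tx": -150, "ty": 0, "tz": -80, "spin": 0}
  ]
}}

```text
time: 37.45
ee_pos: [0.5013, 0.1018, 0.2955]
orientation: [[-0.021, 1.0, 0.003], [1.0, 0.021, 0.0], [0.0, 0.003, -1.0]]
contact_force: [0.3, 0.6, 0.3]
gripper_width: 0.0598
grasp_force: 0.0
```

Run:
```python
from h import *
R,p,s=state();a=viewer.grab_frame("wrist");b=viewer.grab_frame("side")
x,y=proj("wrist",[.4966,.2505,.11],R,p).astype(int);print(x,y,p.round(3))
y0=max(0,y-75);x0=max(0,x-80);c=a[y0:y0+150,x0:x0+160]
cv2.imwrite("pics/c10.png",np.hstack([cv2.resize(c,(427,400)),cv2.resize(b[110:210,135:228],(372,400),interpolation=2)]))
```

```text
259 52 [0.501 0.102 0.296]
```

View pics/c10.png

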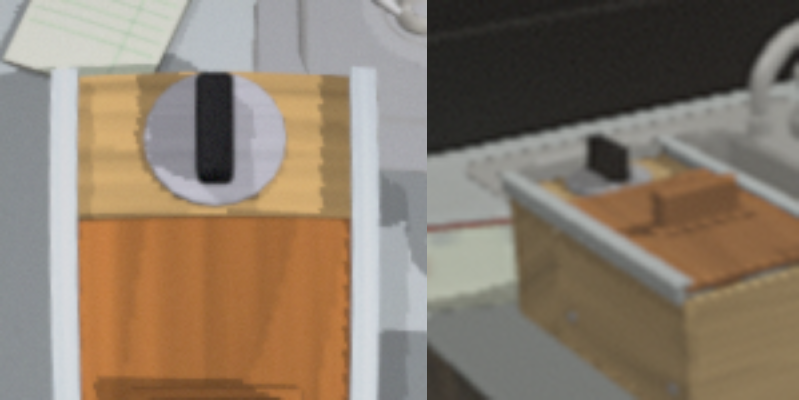

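The key's flange lies flush on the block, bar along y at crop (215,128), with the cover edge at row 217. I'll check that the cover is really fully shut, since the release could have dragged it slightly.

Run:
```python
from h import *
R,p,s=state();a=viewer.grab_frame("wrist");cv2.imwrite("pics/w11.png",a)
g=cv2.cvtColor(a,cv2.COLOR_BGR2HSV)
for c in(215,225,290,300): print(c,g[65:95,c,0].tolist())
f=lambda x,y,z:ray("wrist",(x,y),z,R,p)[:2].round(4)
y0=217*.375
print("edge",f(259,y0,.111),f(259,y0,.103),"block end",f(225,75*.375,.1))
print("expected edge px z.111 at .089,.092,.095:",[proj("wrist",[.497,.1245+k,.111],R,p).round(1).tolist() for k in(.089,.092,.095)])
b=cv2.imread("pics/t7.png");
e=lambda k:proj("top",[.5,.1245+k,.14],None,None).round(1)
print("ridge top-cam left/right edges expected shut",e(.008),e(-.008))
t=viewer.grab_frame("top");r=cv2.cvtColor(t,cv2.COLOR_BGR2GRAY)
print(r[210,180:205].tolist())
```

```text
215 [18, 18, 17, 18, 18, 18, 18, 18, 18, 18, 18, 19, 18, 18, 18, 18, 17, 18, 15, 14, 14, 13, 14, 14, 13, 14, 14, 14, 14, 14]
225 [18, 18, 18, 19, 18, 18, 18, 18, 18, 18, 18, 17, 18, 18, 17, 18, 18, 17, 15, 14, 14, 14, 14, 13, 14, 14, 14, 13, 13, 14]
290 [18, 17, 18, 18, 18, 18, 17, 19, 18, 18, 18, 18, 18, 18, 18, 18, 18, 17, 14, 14, 14, 14, 14, 13, 14, 14, 13, 13, 14, 14]
300 [18, 19, 18, 18, 18, 18, 18, 18, 18, 18, 17, 18, 19, 19, 18, 18, 18, 18, 15, 13, 13, 14, 14, 13, 13, 13, 13, 13, 14, 14]
edge [0.4957 0.2167] [0.4956 0.2177] block end [0.4528 0.2859]
expected edge px z.111 at .089,.092,.095: [[260.1, 84.1], [260.2, 81.6], [260.2, 79.1]]
ridge top-cam left/right edges expected shut [194.8 210.6] [202.1 210.4]
[43, 42, 43, 44, 44, 43, 43, 45, 41, 43, 41, 42, 41, 41, 41, 40, 43, 45, 45, 46, 54, 62, 69, 73, 74]
```

The edge reads row 83 against an expected 84 when shut, so it may be open by up to 1 mm. I'll nudge the ridge home with the closed fingers to make sure.

Emit:
{"op": "drive_tool", "data": {
  "deltas": [
    {"gripper": 0, "tx": 58, "ty": -1, "tz": 0, "spin": 0},
    {"gripper": 0, "tx": 58, "ty": -1, "tz": 60, "spin": 0},
    {"gripper": 0, "tx": 58, "ty": -1, "tz": 120, "spin": 0},
    {"gripper": 0, "tx": 58, "ty": -1, "tz": 165, "spin": 0},
    {"gripper": 0, "tx": 58, "ty": -1, "tz": 173, "spin": 0}
  ]
}}

```text
time: 38.28
ee_pos: [0.4963, 0.162, 0.1181]
orientation: [[-0.025, 1.0, -0.006], [1.0, 0.025, -0.001], [-0.001, -0.006, -1.0]]
contact_force: [-0.9, -0.9, -0.4]
gripper_width: 0.0146
grasp_force: 0.0
```

Emit:
{"op": "drive_tool", "data": {
  "deltas": [
    {"gripper": 0, "tx": -5, "ty": 0, "tz": 0, "spin": 0},
    {"gripper": 0, "tx": -11, "ty": 0, "tz": 0, "spin": 0},
    {"gripper": 0, "tx": -15, "ty": 0, "tz": 0, "spin": 0},
    {"gripper": 0, "tx": -17, "ty": 0, "tz": 0, "spin": 0}
  ]
}}

```text
time: 38.78
ee_pos: [0.499, 0.1442, 0.1216]
orientation: [[-0.023, 1.0, 0.001], [1.0, 0.023, 0.0], [0.0, 0.001, -1.0]]
contact_force: [0.3, 0.3, 0.2]
gripper_width: 0.0002
grasp_force: 0.0
```

Emit:
{"op": "drive_tool", "data": {
  "deltas": [
    {"gripper": 0, "tx": -2, "ty": 0, "tz": 0, "spin": 0},
    {"gripper": 0, "tx": -4, "ty": 0, "tz": 0, "spin": 0},
    {"gripper": 0, "tx": -5, "ty": 0, "tz": 0, "spin": 0},
    {"gripper": 0, "tx": -6, "ty": 0, "tz": 0, "spin": 0}
  ]
}}

```text
time: 39.28
ee_pos: [0.4989, 0.1411, 0.1212]
orientation: [[-0.022, 1.0, 0.001], [1.0, 0.022, 0.005], [0.005, 0.001, -1.0]]
contact_force: [-1.2, 25.0, 0.3]
gripper_width: 0.0008
grasp_force: 12.7
```

The cover is firmly against the stop (25 N). Retreating.

Emit:
{"op": "drive_tool", "data": {
  "deltas": [
    {"gripper": 0, "tx": 10, "ty": 0, "tz": 0, "spin": 0},
    {"gripper": 0, "tx": 15, "ty": 0, "tz": 0, "spin": 0},
    {"gripper": 0, "tx": 15, "ty": 0, "tz": -60, "spin": 0},
    {"gripper": 0, "tx": 15, "ty": 0, "tz": -120, "spin": 0},
    {"gripper": 0, "tx": 15, "ty": 0, "tz": -150, "spin": 0}
  ]
}}

```text
time: 39.9
ee_pos: [0.4991, 0.1535, 0.274]
orientation: [[-0.023, 1.0, 0.004], [1.0, 0.023, 0.0], [0.0, 0.004, -1.0]]
contact_force: [-0.5, -0.1, -0.6]
gripper_width: 0.0003
grasp_force: 0.0
```

Run:
```python
from h import *
print(state()[1].round(3));print(job.close_job())
```

```text
[0.499 0.154 0.274]
the job is handed in; nothing more can be done
None
```

The job is handed in at about 40 s: all four shakers are upright in their own wells, the cover is pushed shut against its stop, and the key is fully seated in the slot; the jug, tumbler and tea box were not touched.

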